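Charge the glaze mill jars from the tipping cup

TASK

Charge the glaze mill jars with grinding balls: in order of their numbers (yellow 1, green 2, blue 3; one jar may be missing today), hold the tipping cup over each jar and tip it by its bail just far enough that two balls roll in, three at the most. Stand the cup with the balls that are left upright on its rubber mat, with no ball astray, and close each jar with its own lid, fully seated. Do not disturb the mug and the screw jar beside the work, and knock no mill jar over.

Things in the scene. Friction and masses are not known exactly. Their poses are not given: they have to be found in the camera images.
- jar1: Mill jar 1: loose heavy (0.9 kg) round white porcelain jar with one yellow band round it and a yellow ring on the rim; 108 mm across, 100 mm tall, open at the top, inside 92 mm across, inner floor 12 mm up. Origin: centre of its underside, z up. It stands on the bench and need not be moved. Some days it is absent.
- jar1_in (a point): Point on the axis of jar 1, 40 mm above its underside; a ball whose centre is within 50 mm of it is in the jar.
- jar2: Mill jar 2: loose heavy (0.9 kg) round white porcelain jar with two green bands round it and a green ring on the rim; 108 mm across, 100 mm tall, open at the top, inside 92 mm across, inner floor 12 mm up. Origin: centre of its underside, z up. It stands on the bench and need not be moved. Some days it is absent.
- jar2_in (a point): Point on the axis of jar 2, 40 mm above its underside; a ball whose centre is within 50 mm of it is in the jar.
- jar3: Mill jar 3: loose heavy (0.9 kg) round white porcelain jar with three blue bands round it and a blue ring on the rim; 108 mm across, 100 mm tall, open at the top, inside 92 mm across, inner floor 12 mm up. Origin: centre of its underside, z up. It stands on the bench and need not be moved. Some days it is absent.
- jar3_in (a point): Point on the axis of jar 3, 40 mm above its underside; a ball whose centre is within 50 mm of it is in the jar.
- lid1: Lid of jar 1, white porcelain, 0.25 kg, yellow round knob, one yellow dot on the disc. From below: plug 84 mm across, 10 deep (fits the mouth with 4 mm play all round), flange 106 across, 10 thick, knob 26 across, 36 high. Origin: centre of the plug's underside, z up; 90 mm above the jar's when seated. It lies on the bench on its plug; a spare lid just stays there.
- lid2: Lid of jar 2, white porcelain, 0.25 kg, green round knob, two green dots on the disc. From below: plug 84 mm across, 10 deep (fits the mouth with 4 mm play all round), flange 106 across, 10 thick, knob 26 across, 36 high. Origin: centre of the plug's underside, z up; 90 mm above the jar's when seated. It lies on the bench on its plug; a spare lid just stays there.
- lid3: Lid of jar 3, white porcelain, 0.25 kg, blue round knob, three blue dots on the disc. From below: plug 84 mm across, 10 deep (fits the mouth with 4 mm play all round), flange 106 across, 10 thick, knob 26 across, 36 high. Origin: centre of the plug's underside, z up; 90 mm above the jar's when seated. It lies on the bench on its plug; a spare lid just stays there.
- cup: Loose tipping cup of sheet steel, 0.3 kg, with nine balls in it: a trough, inside 60 mm wide (two balls abreast), flat sides at y = +-33 mm, its bottom a round arc of 88 mm radius (about the y direction) rising to a pouring lip at each end (-x and +x, alike; slope there 60 degrees). Origin: centre of its underside, z up, inner bottom 5 mm higher. It stands on two short skids.
- cup_rim (a point): Middle of the cup's mouth at lip height, 49 mm above the cup's origin. The lips are 76 mm from it along the cup's x, one either way; the side plates rise 6 mm higher. Balls in the cup have their centres within 70 mm of this point.
- cup_bail (a point): Middle of the wooden grip of the cup's fixed bail, 115 mm above the cup's origin: a flat bar across the cup along its y, 14 mm thick (x), 76 mm long, 28 mm high; 52 mm of free height between lips and grip. Tipped towards a lip, the cup lets the first ball go at some 25 to 40 degrees, one or two more every 5 to 10 degrees, the last at 55 to 65; the flow soon stops if the angle is held.
- ball1_center (a point): Centre of ball 1 of nine alike: pink-brown alumina grinding ball, 28 mm across, 41 g, smooth and slippery; it starts lying in the cup.
- ball2_center (a point): Centre of ball 2 of nine alike: pink-brown alumina grinding ball, 28 mm across, 41 g, smooth and slippery; it starts lying in the cup.
- ball3_center (a point): Centre of ball 3 of nine alike: pink-brown alumina grinding ball, 28 mm across, 41 g, smooth and slippery; it starts lying in the cup.
- ball4_center (a point): Centre of ball 4 of nine alike: pink-brown alumina grinding ball, 28 mm across, 41 g, smooth and slippery; it starts lying in the cup.
- ball5_center (a point): Centre of ball 5 of nine alike: pink-brown alumina grinding ball, 28 mm across, 41 g, smooth and slippery; it starts lying in the cup.
- ball6_center (a point): Centre of ball 6 of nine alike: pink-brown alumina grinding ball, 28 mm across, 41 g, smooth and slippery; it starts lying in the cup.
- ball7_center (a point): Centre of ball 7 of nine alike: pink-brown alumina grinding ball, 28 mm across, 41 g, smooth and slippery; it starts lying in the cup.
- ball8_center (a point): Centre of ball 8 of nine alike: pink-brown alumina grinding ball, 28 mm across, 41 g, smooth and slippery; it starts lying in the cup.
- ball9_center (a point): Centre of ball 9 of nine alike: pink-brown alumina grinding ball, 28 mm across, 41 g, smooth and slippery; it starts lying in the cup.
- mat: Round black rubber mat fixed to the bench, 150 mm across, 4 mm thick, the cup's place. Origin at the centre of its underside.
- mug: Blue mug, 80 mm across, 90 mm tall, a bystander. Origin at the centre of its underside.
- slipjar: Closed terracotta-coloured screw jar with a white cap, 72 mm across, 110 mm tall, a bystander. Origin at the centre of its underside.

How it is judged:
By the outcome, as a careful person would: the job done as asked, in the order asked, and still so for the second after the job is handed in, with the robot touching nothing.
Of jar1, jar2, jar3 only 2 to 3 are there at a start; the rules pass over those that are not, and their reading is None.
At some moment in a run one of lid1, lid2, lid3 may be knocked a few centimetres aside while the robot is not near it.
It also fails if it takes over 210 s, if anything falls off the work surface, if the arm or the gripper's body presses on something with over 40 N, if the wrist force passes 120 N, or if a joint passes its speed limit or range.

ROBOT

A 6-joint arm with a two-finger parallel gripper is mounted at the origin on the work surface. World frame = base frame: x ahead of the robot, y to its left, z up, the work surface at z = 0. Lengths are in m, angles in degrees, forces in N, time in s.
With the tool pointing down it reaches from about 0.25 to 0.725 m from the base axis. Payload 9.7 kg.
Tool frame: the origin (TCP) lies on the centre line of the jaws, within the pads' length; the fingertips stand 19 mm ahead of it and the grasp point (between the pads) is the TCP (bot.tcp_to_tips is the z of the fingertips in the tool frame, in m); z points along the fingers, y is the line along which they close (so a half turn about z gives the same grasp; the last joint's range is limited). The gripper opens to 85 mm and grips with 20 to 120 N. Pads are 22 mm wide; open, the fingers measure 114 mm over their backs; the gripper's body (76 mm by 85 mm) begins 54 mm behind the grasp point. The pads swing forward as they close: fully open they stand 13 mm farther back than shut.
Start: joints at [71.849, 4.979, 10.078, 95.1, 0, 90], TCP at [0.171, 0.523, 0.25] pointing down, gripper open.
Joint ranges: [-179.16, 179.16], [-48.56, 103.87], [-65.8, 70.77], [-126.05, 130.52], [-82.76, 87.17], [-180, 180]. Speed limits (degrees/s): [127.2, 127.2, 147.25, 180, 180, 180].

INTERFACE

Orientations are given as [roll, pitch, yaw] about the fixed x, y, z axes, in that order (R = Rz(yaw) Ry(pitch) Rx(roll)).
In Python, from workcell import bot gives the robot as it stands. The module is installed in compiled form; this text tells all that it offers.
- The arm moves only by the tool play_rows, never from a script. Its argument "increments" is a list of rows, each an object with "slide": the shift along the tool's x, y, z in mm, a list of three; "angular": the turn, a rotation vector about the tool's x, y, z in degrees, a list of three; "claw": the opening, from -1 (shut) to 1 (fully open). In form: [{"slide": [x, y, z], "angular": [rx, ry, rz], "claw": claw}, ...]. A call has 1 to 8 rows; each row shifts and turns the commanded pose from where the row before left it, along the tool's axes as they then stand; what a row does not reach is not made up. A row lasts 1/10 s, in which the tool goes at most 50 mm and 8.59 degrees, less where a joint would pass 70% of its speed; a pose out of reach is approached as far as the arm can. A call is refused whole if a number of a shift passes 50 or a number of a turn 8.59, either way. A call with a gripper value outside its range is refused whole. The fingers move at their own pace and stop on an object; "squeeze" is the grip in N (left out, the last holds). Time passes only in rows, so rows that do not move let the fingers close. It gives the time, the measured TCP pose, the force, the opening and the grip force at its end, in the units of the state.
- bot.get_obs(): the state, without advancing time (a new reading comes with each control period).
- bot.camera(name): name is "scene" or "top"; returns the picture (420x560x3 uint8, red, green, blue); there is no depth.
- bot.camera_info(name): a dict with "fovy" (degrees; the focal length in pixels is half the picture's height over the tangent of half this angle, whatever the lens; pixels are square), "cx", "cy" (the principal point, pixels), "k1" (the pictures are not rectified: a ray, as slopes to the right and down, at radius r is drawn at 1 + k1 r^2 times it, then the intrinsics apply), "R" (3x3) and "t" (3): a world point X has camera coordinates R X + t. Camera axes: x right, y down, z forward; pixel columns grow to the right and rows downward; lengths in m; the calibration is good to about 2 mm. A picture is of the moment at which its call begins. camera_info takes no time and is no camera call.
- bot.job_done(): hands the job in; it is judged then, once.
The state is a dict: "time": time; "q": joint angles; "qd": joint speeds; "joint_efforts": joint torques, N m; "ee_pos": TCP position; "tcp_rot": TCP orientation; "wrist_force": force on the tool from outside, world axes, zero at the start; "torque": the same for the moment, N m; "opening": finger opening in m; "grasp_force": force on a finger pad.
Only numpy, scipy, OpenCV 4.12 (cv2) and the standard library are available. Lean on these libraries where they do the work, as an engineer would, in place of code of your own. Each camera call takes 0.05 s, during which the arm holds its last target. There are 200 camera calls.

## Working session

There is one attempt and no reset: what is moved stays moved. The work goes in short steps, Python scripts to look and compute and a tool call to move; the robot and the scene stay as the last step left them, time stands still between calls to the robot, and variables do not carry over. Pictures are saved under pics/ and viewed, at most 14 in all, crops included, and the job is handed in when it is done.

Besides the shell and the picture viewer there is one more tool, called in YAML: its name, and indented under it one key for each argument. play_rows: Moves the arm, as the interface text tells. Its arguments: {"type":"object","properties":{"increments":{"type":"array"},"squeeze":{"type":"number"}},"required":["increments"]}

```bash
ls; mkdir -p pics; python3 - <<'E'
from workcell import bot
import cv2
print(bot.get_obs())
for n in("scene","top"):
    print(n,bot.camera_info(n)); cv2.imwrite(f"pics/{n}0.png",bot.camera(n)[:,:,::-1])
E
```

```text
pics
{'time': 0.0, 'q': array([7.18500546e+01, 5.01122662e+00, 1.00338229e+01, 9.51002299e+01,
       2.88878215e-04, 8.99986897e+01]), 'qd': array([-0.10792677,  0.07791268, -0.00165035,  0.11653316, -0.04531659,
        0.06079459]), 'joint_efforts': array([-8.07915385e-04, -5.20388818e+01,  4.64803541e+01,  1.65053486e-02,
       -4.34803997e-05,  1.30787822e-05]), 'ee_pos': array([0.17126026, 0.52243311, 0.24957619]), 'tcp_rot': array([-1.79922366e+02, -2.90653293e-04,  1.61851365e+02]), 'wrist_force': array([ 0.11158304,  0.86590996, -0.41186404]), 'torque': array([ 0.0135778 , -0.05530158, -0.04906927]), 'grasp_force': 0.0, 'opening': 0.08549815606214808}
scene {'fovy': 56.02232925902185, 'cx': 282.3009114614414, 'cy': 207.9270371913574, 'k1': 0.03357813198778048, 'R': array([[-0.02920837,  0.99954296, -0.00779434],
       [ 0.6936252 ,  0.01465297, -0.72018704],
       [-0.71974367, -0.02644184, -0.69373617]]), 't': array([ 0.00789772, -0.31328244,  1.40066081])}
top {'fovy': 53.52765122764471, 'cx': 276.791685630014, 'cy': 214.91382626319958, 'k1': -0.01694614773848865, 'R': array([[-0.0223429 , -0.99922069, -0.0325393 ],
       [-0.98784973,  0.02707221, -0.153036  ],
       [ 0.15379764,  0.02872467, -0.98768476]]), 't': array([0.02649033, 0.56078821, 0.94352445])}
```

View pics/scene0.png

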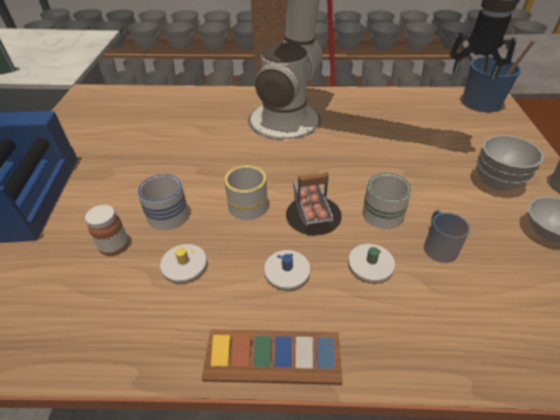

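View pics/top0.png

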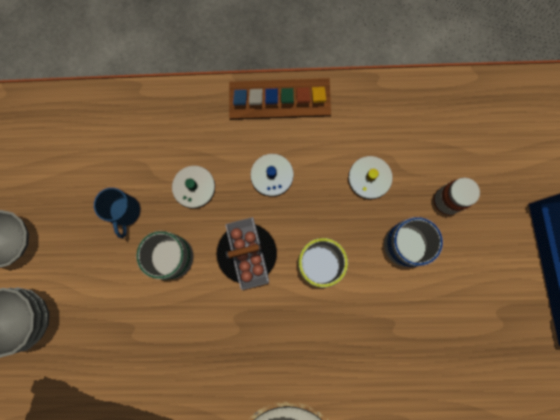

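```bash
cat > h.py <<'E'
from workcell import bot
import numpy as np, cv2
from scipy.optimize import least_squares
def rays(n,px):
    c=bot.camera_info(n); f=210/np.tan(np.radians(c["fovy"]/2)); k=c["k1"]
    d=(np.atleast_2d(px).astype(float)-[c["cx"],c["cy"]])/f; s=d.copy()
    for _ in range(10): s=d/(1+k*(s**2).sum(1,keepdims=True))
    R=c["R"]; v=np.c_[s,np.ones(len(s))]@R
    return -R.T@c["t"],v
def plane(n,px,z):
    C,v=rays(n,px); return (C+v*((z-C[2])/v[:,2:]))[:,:2]
def proj(n,X):
    c=bot.camera_info(n); f=210/np.tan(np.radians(c["fovy"]/2))
    p=np.atleast_2d(X)@c["R"].T+c["t"]; s=p[:,:2]/p[:,2:]
    return s*(1+c["k1"]*(s**2).sum(1,keepdims=True))*f+[c["cx"],c["cy"]]
def tri(p1,p2):
    (A,u),(B,w)=rays("top",p1),rays("scene",p2); u,w=u[0],w[0]
    s=np.linalg.lstsq(np.c_[u,-w],B-A,rcond=None)[0]; a,b=A+u*s[0],B+w*s[1]
    return (a+b)/2,np.linalg.norm(a-b)
def circ(P,r):
    g=least_squares(lambda c:np.hypot(*(P-c).T)-r,np.median(P,0),loss="soft_l1",f_scale=.002); return g.x,np.abs(g.fun).mean()
def lids(im,z=.02,n="top"):
    """white discs: (centre xy, radius, pixel of knob hue)"""
    hsv=cv2.cvtColor(im,cv2.COLOR_RGB2HSV); m=cv2.inRange(hsv,(0,0,140),(180,60,255))
    m=cv2.morphologyEx(m,cv2.MORPH_CLOSE,np.ones((9,9)))
    out=[]
    for c in cv2.findContours(m,cv2.RETR_EXTERNAL,cv2.CHAIN_APPROX_NONE)[0]:
        if cv2.contourArea(c)<700: continue
        P=plane(n,cv2.convexHull(c)[:,0],z); e=circ(P,.053)
        out.append((c[:,0].mean(0).round(),e[0].round(4),round(e[1],4)))
    return out
E
python3 - <<'E'
from h import *
im=bot.camera("top"); hsv=cv2.cvtColor(im,cv2.COLOR_RGB2HSV)
for l in lids(im): print("white",l)
for nm,(x,y),lo,hi in [("j1",(323,263),(22,110,80),(38,255,255)),("j2",(163,256),(40,40,20),(90,255,255)),("j3",(415,242),(100,70,30),(130,255,255))]:
    m=cv2.inRange(hsv,lo,hi); w=np.zeros_like(m); cv2.circle(w,(x,y),34,255,-1); m&=w
    p=cv2.convexHull(np.argwhere(m)[:,::-1].astype(np.int32))[:,0]; P=plane("top",p,.1); print(nm,(m>0).sum(),circ(P,.054))
s=bot.camera("scene")
a=cv2.resize(im[205:305,200:300],None,fx=4,fy=4,interpolation=cv2.INTER_CUBIC)
b=cv2.resize(s[160:260,260:360],None,fx=4,fy=4,interpolation=cv2.INTER_CUBIC)
cv2.imwrite("pics/c.png",np.hstack([a,b])[:,:,::-1])
print(plane("top",[[113,204]],.09),plane("top",[[463,193]],.11))
E
```

```text
white (array([319., 265.]), array([ 0.4466, -0.0959]), np.float64(0.0097))
white (array([193., 186.]), array([0.644 , 0.2198]), np.float64(0.0016))
white (array([370., 177.]), array([ 0.6547, -0.2184]), np.float64(0.0013))
white (array([272., 174.]), array([0.6681, 0.0239]), np.float64(0.0012))
j1 521 (array([ 0.4452762 , -0.08702218]), np.float64(0.0007150148405664522))
j2 449 (array([0.47021898, 0.26781255]), np.float64(0.0035302199905554717))
j3 396 (array([ 0.48465207, -0.28982549]), np.float64(0.0034044417858753876))
[[0.58982095 0.38793743]] [[ 0.58852198 -0.40066286]]
```

View pics/c.png

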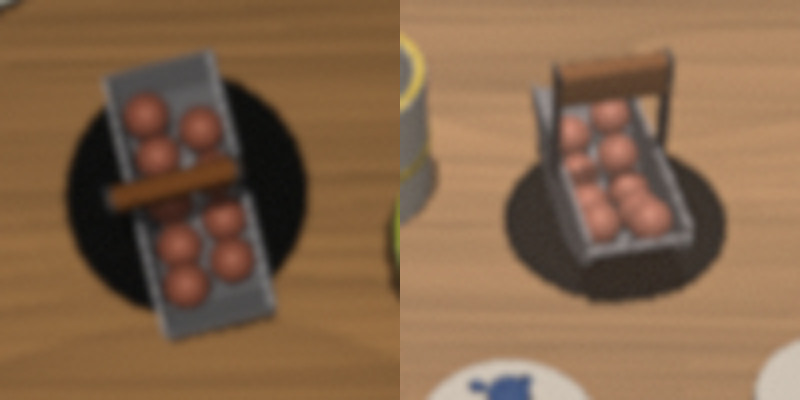

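```bash
cat >> h.py <<'E'
def jars(im):
    hsv=cv2.cvtColor(im,cv2.COLOR_RGB2HSV); C,_=rays("top",[[0,0]]); r={}
    for nm,(x,y),lo,hi in [("j1",(323,263),(22,110,80),(38,255,255)),("j2",(163,256),(40,40,20),(90,255,255)),("j3",(415,242),(100,70,30),(130,255,255))]:
        m=cv2.inRange(hsv,lo,hi); w=np.zeros_like(m); cv2.circle(w,(x,y),34,255,-1); m&=w
        P=plane("top",cv2.convexHull(np.argwhere(m)[:,::-1].astype(np.int32))[:,0],.1); c=P.mean(0)
        for _ in range(4):
            d=P-c; Q=P[d@(c-C[:2])>-.2*np.linalg.norm(c-C[:2])*.054]; c,e=circ(Q,.054)
        r[nm]=(c.round(4),round(e,4),len(Q))
    return r
def knobs(ims,want=None):
    """knob centroids by colour near the white discs, triangulated"""
    r={}
    for nm,lo,hi in [("lid1",(20,110,80),(38,255,255)),("lid2",(40,40,10),(95,255,255)),("lid3",(100,100,30),(130,255,255))]:
        q={}
        for n in("top","scene"):
            im=ims[n]; hsv=cv2.cvtColor(im,cv2.COLOR_RGB2HSV); m=cv2.inRange(hsv,lo,hi)
            k,lab,st,ce=cv2.connectedComponentsWithStats(m)
            q[n]=[(ce[i],st[i,4]) for i in range(1,k) if 25<st[i,4]<400]
        best=[(tri(a,b),a,b,s,t) for a,s in q["top"] for b,t in q["scene"]]
        r[nm]=[(g[0][0].round(4),round(g[0][1],4),g[1].round(1),g[2].round(1),g[3],g[4]) for g in best if g[0][1]<.012 and .01<g[0][0][2]<.08]
    return r
E
python3 - <<'E'
from h import *
im=bot.camera("top"); print(jars(im))
for k,v in knobs({"top":im,"scene":bot.camera("scene")}).items():
    for a in v: print(k,a)
f=lambda c:(np.array(c)+.5)/4-.5+[200,205]
P=plane("top",f([(105,78),(212,52),(275,312),(168,338)]),.056); print(P,P.mean(0))
d=P[0]+P[1]-P[2]-P[3]; print("yaw",np.degrees(np.arctan2(d[1],d[0])))
g=plane("top",f([(108,198),(238,172)]),.126);print("grip",g,g.mean(0))
s=lambda c:(np.array(c)+.5)/4-.5+[260,160]-[100,0]
print("tri grip",tri(f((173,184)),s((613,76))))
hsv=cv2.cvtColor(im,cv2.COLOR_RGB2HSV);m=cv2.inRange(hsv,(0,0,0),(180,255,35));m[:205]=0;m[305:]=0;m[:,:212]=0;m[:,290:]=0
h=cv2.convexHull(np.argwhere(m)[:,::-1].astype(np.int32))[:,0];print("mat",circ(plane("top",h,.004),.075))
E
```

```text
{'j1': (array([ 0.4459, -0.088 ]), np.float64(0.0002), 16), 'j2': (array([0.4708, 0.2709]), np.float64(0.001), 16), 'j3': (array([ 0.4855, -0.294 ]), np.float64(0.0013), 17)}
lid1 (array([ 0.6556, -0.2199,  0.0415]), np.float64(0.0005), array([372.9, 173.5]), array([181.3, 255.3]), np.int32(86), np.int32(141))
lid2 (array([0.6416, 0.2188, 0.0482]), np.float64(0.0), array([190.3, 183.9]), array([373.6, 252. ]), np.int32(97), np.int32(78))
lid3 (array([0.6657, 0.0228, 0.049 ]), np.float64(0.0021), array([271. , 171.7]), array([286.7, 258.5]), np.int32(80), np.int32(48))
[[0.54078311 0.13196746]
 [0.55446995 0.06895266]
 [0.40330411 0.03492142]
 [0.38996625 0.09639911]] [0.47213085 0.08306016]
yaw 12.9786321513776
grip [[0.46617176 0.11984792]
 [0.47841452 0.04968007]] [0.47229314 0.08476399]
tri grip (array([0.47309175, 0.08366714, 0.12274543]), np.float64(0.0028807393109339446))
mat (array([0.47584578, 0.08892011]), np.float64(0.004023280565817431))
```

play_rows:
  increments:
    - {"slide": [-38.5,-29.4,0],"angular": [0,0,0],"claw": 1}
    - {"slide": [-38.5,-29.4,0],"angular": [0,0,0],"claw": 1}
    - {"slide": [-38.5,-29.4,0],"angular": [0,0,0],"claw": 1}
    - {"slide": [-38.5,-29.4,0],"angular": [0,0,0],"claw": 1}
    - {"slide": [-38.5,-29.4,0],"angular": [0,0,0],"claw": 1}
    - {"slide": [-38.5,-29.4,0],"angular": [0,0,0],"claw": 1}
    - {"slide": [-38.5,-29.4,0],"angular": [0,0,0],"claw": 1}
    - {"slide": [-38.5,-29.4,0],"angular": [0,0,0],"claw": 1}

```text
time: 1.1
ee_pos: [0.3914, 0.2014, 0.2505]
tcp_rot: [180.0, 0.0, 161.9]
wrist_force: [1.5, 0.8, -0.4]
opening: 0.0852
grasp_force: 0.0
```

play_rows:
  increments:
    - {"slide": [-38.5,-29.4,0],"angular": [0,0,0],"claw": 1}
    - {"slide": [-38.5,-29.4,0],"angular": [0,0,0],"claw": 1}
    - {"slide": [-38.5,-29.4,0],"angular": [0,0,0],"claw": 1}
    - {"slide": [0,0,0],"angular": [0,0,8.4],"claw": 1}
    - {"slide": [0,0,0],"angular": [0,0,8.4],"claw": 1}
    - {"slide": [0,0,0],"angular": [0,0,8.4],"claw": 1}
    - {"slide": [0,0,0],"angular": [0,0,8.4],"claw": 1}
    - {"slide": [0,0,0],"angular": [0,0,8.4],"claw": 1}

```text
time: 1.9
ee_pos: [0.473, 0.0833, 0.2503]
tcp_rot: [-180.0, 0.0, 119.5]
wrist_force: [0.4, -0.6, -0.5]
opening: 0.0853
grasp_force: 0.0
```

play_rows:
  increments:
    - {"slide": [0,0,0],"angular": [0,0,8.4],"claw": 1}
    - {"slide": [0,0,0],"angular": [0,0,8.4],"claw": 1}
    - {"slide": [0,0,0],"angular": [0,0,0],"claw": 1}
    - {"slide": [0,0,0],"angular": [0,0,0],"claw": 1}

```text
time: 2.3
ee_pos: [0.473, 0.0834, 0.2503]
tcp_rot: [-180.0, -0.0, 103.3]
wrist_force: [-0.6, -0.2, -0.2]
opening: 0.0854
grasp_force: 0.0
```

```bash
cat >> h.py <<'E'
from scipy.spatial.transform import Rotation as Ro
def go(p,rpy=None):
    """tool-frame slide (mm) and rotvec (deg) from the measured pose to world point p / orientation"""
    o=bot.get_obs(); R=Ro.from_euler("xyz",o["tcp_rot"],degrees=True)
    print("t",round(o["time"],2),"pos",o["ee_pos"].round(4),"rpy",o["tcp_rot"].round(2),"q",o["q"].round(1),"F",o["wrist_force"].round(1),"open",round(o["opening"],4))
    print("slide",(R.inv().apply(np.array(p)-o["ee_pos"])*1000).round(1))
    if rpy is not None: print("rot",np.degrees((R.inv()*Ro.from_euler("xyz",rpy,degrees=True)).as_rotvec()).round(2))
E
python3 -c "
from h import *
go([.4725,.0838,.119],[180,0,103])"
```

```text
t 2.3 pos [0.473  0.0834 0.2503] rpy [-180.    -0.   103.3] q [10.  -4.5  0.5 95.1  0.  86.7] F [-0.6 -0.2 -0.2] open 0.0854
slide [  0.5  -0.4 131.3]
rot [-0.  -0.   0.3]
```

play_rows:
  increments:
    - {"slide": [0.5,-0.4,40],"angular": [0,0,0],"claw": 1}
    - {"slide": [0,0,40],"angular": [0,0,0],"claw": 1}
    - {"slide": [0,0,30],"angular": [0,0,0],"claw": 1}
    - {"slide": [0,0,15],"angular": [0,0,0],"claw": 1}
    - {"slide": [0,0,6],"angular": [0,0,0],"claw": 1}
    - {"slide": [0,0,0],"angular": [0,0,0],"claw": 0}
    - {"slide": [0,0,0],"angular": [0,0,0],"claw": -0.4}
    - {"slide": [0,0,0],"angular": [0,0,0],"claw": -0.4}
  squeeze: 60

```text
time: 3.1
ee_pos: [0.4733, 0.0839, 0.1208]
tcp_rot: [179.9, 0.0, 103.1]
wrist_force: [0.8, -0.6, 0.8]
opening: 0.0435
grasp_force: 0.0
```

play_rows:
  increments:
    - {"slide": [0,0,0],"angular": [0,0,0],"claw": -0.6}
    - {"slide": [0,0,0],"angular": [0,0,0],"claw": -0.8}
    - {"slide": [0,0,0],"angular": [0,0,0],"claw": -1}
    - {"slide": [0,0,0],"angular": [0,0,0],"claw": -1}
    - {"slide": [0,0,0],"angular": [0,0,0],"claw": -1}
    - {"slide": [0,0,0],"angular": [0,0,0],"claw": -1}

```text
time: 3.7
ee_pos: [0.4727, 0.0838, 0.12]
tcp_rot: [179.9, 0.0, 103.1]
wrist_force: [-2.0, -0.1, 5.7]
opening: 0.0136
grasp_force: 59.4
```

```bash
python3 - <<'E'
from h import *
go([.4725,.0838,.119],[180,0,103])
print(bot.get_obs()["grasp_force"])
cv2.imwrite("pics/g1.png",np.hstack([cv2.resize(bot.camera(n)[r:r+150,c:c+150],None,fx=2.6,fy=2.6) for n,r,c in(("top",180,170),("scene",110,240))])[:,:,::-1])
E
```

```text
t 3.7 pos [0.4727 0.0838 0.12  ] rpy [179.94   0.   103.06] q [ 10.1  -5.2 -14.5  80.7  -0.   87. ] F [-2.  -0.1  5.7] open 0.0136
slide [ 0.  -0.2  1. ]
rot [0.06 0.   0.06]
59.42763268947601
```

View pics/g1.png

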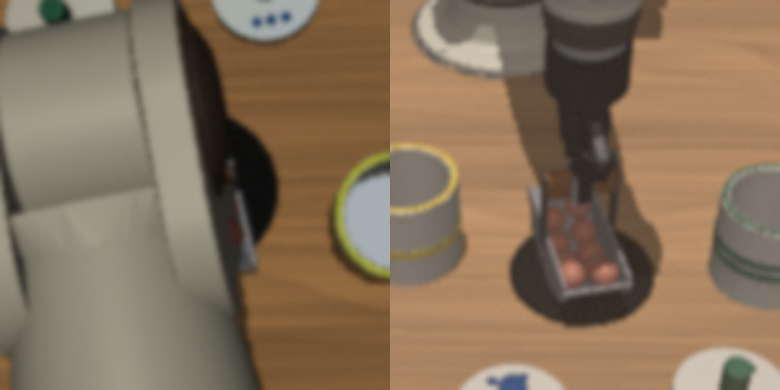

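play_rows:
  increments:
    - {"slide": [0,0,-8],"angular": [0,0,0],"claw": -1}
    - {"slide": [0,0,-20],"angular": [0,0,0],"claw": -1}
    - {"slide": [0,0,-30],"angular": [0,0,0],"claw": -1}
    - {"slide": [0,0,-35],"angular": [0,0,0],"claw": -1}
    - {"slide": [0,0,-25],"angular": [0,0,0],"claw": -1}
    - {"slide": [0,0,-12],"angular": [0,0,0],"claw": -1}
    - {"slide": [-10,0,0],"angular": [0,0,0],"claw": -1}
    - {"slide": [-20,0,0],"angular": [0,0,0],"claw": -1}
  squeeze: 80

```text
time: 4.6
ee_pos: [0.4791, 0.0545, 0.2478]
tcp_rot: [-179.9, -0.0, 103.2]
wrist_force: [0.3, -0.2, -6.5]
opening: 0.0128
grasp_force: 78.5
```

play_rows:
  increments:
    - {"slide": [-30,-1,0],"angular": [0,0,3],"claw": -1}
    - {"slide": [-35,-1,0],"angular": [0,0,4],"claw": -1}
    - {"slide": [-35,0,0],"angular": [0,0,5],"claw": -1}
    - {"slide": [-30,0,0],"angular": [0,0,5],"claw": -1}
    - {"slide": [-18,0,0],"angular": [0,0,4],"claw": -1}
    - {"slide": [-10,0,0],"angular": [0,0,3],"claw": -1}
    - {"slide": [0,0,0],"angular": [0,0,0],"claw": -1}
    - {"slide": [0,0,0],"angular": [0,0,0],"claw": -1}

```text
time: 5.4
ee_pos: [0.4914, -0.1024, 0.2478]
tcp_rot: [-179.9, -0.0, 79.1]
wrist_force: [0.9, 0.7, -5.7]
opening: 0.0127
grasp_force: 78.5
```

```bash
cat >> h.py <<'E'
J={"j1":(.4459,-.088),"j2":(.4708,.2709),"j3":(.4855,-.294)}
def pour(j,th,out=.018,zl=.134):
    """tool-frame move to tip the cup toward the base by th, lip `out` beyond jar axis, lip height zl"""
    x,y=J[j]; r=np.hypot(x,y); f=np.arctan2(y,x); t=np.radians(th)
    g=r+out+.076*np.cos(t)-.066*np.sin(t); z=zl+.076*np.sin(t)+.066*np.cos(t)
    go([g*np.cos(f),g*np.sin(f),z],(Ro.from_euler("xyz",[180,0,90+np.degrees(f)],degrees=True)*Ro.from_euler("x",-th,degrees=True)).as_euler("xyz",degrees=True))
def weigh(n=6):
    a=[]
    for _ in range(n):
        bot.camera("scene"); o=bot.get_obs(); a.append(np.r_[o["wrist_force"],o["torque"],o["joint_efforts"][1:3]])
    a=np.array(a); print("W",a.mean(0).round(3),"sd",a.std(0).round(3))
E
python3 - <<'E'
from h import *
weigh(); pour("j1",20)
cv2.imwrite("pics/g2.png",np.vstack([np.hstack([cv2.resize(bot.camera(n)[r:r+150,c:c+200],None,fx=2,fy=2) for n,r,c in(("top",180,200),("scene",100,150))])])[:,:,::-1])
im=bot.camera("top");hsv=cv2.cvtColor(im,cv2.COLOR_RGB2HSV);m=cv2.inRange(hsv,(0,0,0),(180,255,35));m[:205]=0;m[305:]=0;m[:,:205]=0;m[:,285:]=0
h=cv2.convexHull(np.argwhere(m)[:,::-1].astype(np.int32))[:,0];print("mat",(m>0).sum(),circ(plane("top",h,.004),.075))
E
```

```text
W [-1.1800e-01 -1.3200e-01 -6.7030e+00  8.0000e-03 -6.0000e-03  1.6000e-02
 -4.7862e+01  4.9706e+01] sd [0.432 0.285 0.716 0.057 0.02  0.03  0.041 0.034]
t 5.7 pos [ 0.4919 -0.1017  0.2492] rpy [-180.     -0.     79.13] q [-11.7  -1.6   3.2  94.8   0.   89.2] F [ 0.6 -0.1 -6.1] open 0.0127
slide [ 4.4 19.1 27.2]
rot [-20.    -0.05   0.29]
mat 2686 (array([0.47500435, 0.08891855]), np.float64(0.0037810004831548786))
```

View pics/g2.png

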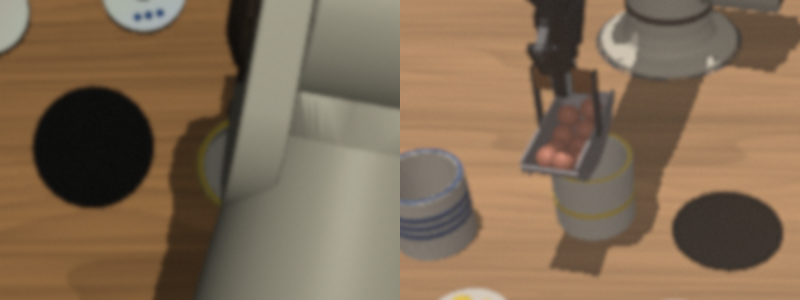

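play_rows:
  increments:
    - {"slide": [2,8,0],"angular": [0,0,0],"claw": -1}
    - {"slide": [2,11,0],"angular": [-2,0,0],"claw": -1}
    - {"slide": [0,0,0],"angular": [-4,0,0],"claw": -1}
    - {"slide": [0,0,0],"angular": [-4,0,0],"claw": -1}
    - {"slide": [0,0,0],"angular": [-4,0,0],"claw": -1}
    - {"slide": [0,0,0],"angular": [-4,0,0],"claw": -1}
    - {"slide": [0,0,0],"angular": [-2,0,0],"claw": -1}
    - {"slide": [0,0,0],"angular": [0,0,0],"claw": -1}

```text
time: 6.65
ee_pos: [0.5106, -0.1016, 0.2493]
tcp_rot: [160.0, -0.0, 79.1]
wrist_force: [0.5, 1.1, -6.1]
opening: 0.0129
grasp_force: 79.1
```

```bash
python3 - <<'E'
from h import *
pour("j1",20);pour("j1",25)
E
```

```text
t 6.65 pos [ 0.5106 -0.1016  0.2493] rpy [159.97  -0.    79.06] q [-11.3 -18.6 -14.1  74.5   0.1  89.6] F [ 0.5  1.1 -6.1] open 0.0129
slide [ 0.8 -8.7 25.9]
rot [ 0.03 -0.08  0.21]
t 6.65 pos [ 0.5106 -0.1016  0.2493] rpy [159.97  -0.    79.06] q [-11.3 -18.6 -14.1  74.5   0.1  89.6] F [ 0.5  1.1 -6.1] open 0.0129
slide [  0.8 -14.7  19.5]
rot [-4.97 -0.09  0.2 ]
```

play_rows:
  increments:
    - {"slide": [0.8,-4.7,10],"angular": [0,0,0.2],"claw": -1}
    - {"slide": [0,-4,10],"angular": [0,0,0],"claw": -1}
    - {"slide": [0,0,6],"angular": [0,0,0],"claw": -1}
    - {"slide": [0,-2.9,-3.3],"angular": [-2.5,0,0],"claw": -1}
    - {"slide": [0,-2.9,-3.3],"angular": [-2.5,0,0],"claw": -1}
    - {"slide": [0,0,0],"angular": [0,0,0],"claw": -1}
    - {"slide": [0,0,0],"angular": [0,0,0],"claw": -1}
    - {"slide": [0,0,0],"angular": [0,0,0],"claw": -1}

```text
time: 7.45
ee_pos: [0.5047, -0.0998, 0.2257]
tcp_rot: [155.1, -0.1, 78.9]
wrist_force: [-1.1, -0.3, -6.5]
opening: 0.0126
grasp_force: 79.1
```

```bash
python3 - <<'E'
from h import *
pour("j1",25);weigh(4)
cv2.imwrite("pics/g3.png",cv2.resize(bot.camera("scene")[100:250,150:350],None,fx=3,fy=3)[:,:,::-1])
E
```

```text
t 7.45 pos [ 0.5047 -0.0998  0.2257] rpy [ 1.5508e+02 -7.0000e-02  7.8860e+01] q [-11.2 -24.7 -22.5  67.3   0.1  89.9] F [-1.1 -0.3 -6.5] open 0.0126
slide [ 0.1 -0.8 -0.6]
rot [-0.08 -0.07 -0.01]
W [ 1.3000e-02 -1.0000e-03 -6.4470e+00  2.1900e-01  1.0380e+00 -1.5000e-02
 -2.8554e+01  5.6102e+01] sd [0.329 0.376 0.347 0.029 0.031 0.021 0.123 0.067]
```

View pics/g3.png

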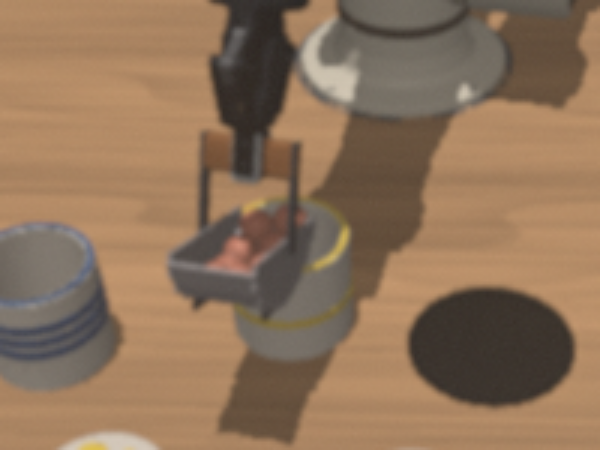

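play_rows:
  increments:
    - {"slide": [0,-2.9,-3.3],"angular": [-2.5,0,0],"claw": -1}
    - {"slide": [0,-2.9,-3.3],"angular": [-2.5,0,0],"claw": -1}
    - {"slide": [0,0,0],"angular": [0,0,0],"claw": -1}
    - {"slide": [0,0,0],"angular": [0,0,0],"claw": -1}
    - {"slide": [0,0,0],"angular": [0,0,0],"claw": -1}

```text
time: 8.2
ee_pos: [0.4967, -0.0982, 0.2294]
tcp_rot: [150.0, -0.1, 78.9]
wrist_force: [0.9, -0.0, -5.9]
opening: 0.0131
grasp_force: 79.1
```

```bash
python3 - <<'E'
from h import *
weigh(6)
E
```

```text
W [ 4.0000e-03  4.2000e-02 -6.5650e+00  2.4100e-01  1.2030e+00 -3.1000e-02
 -2.3230e+01  5.6956e+01] sd [0.394 0.665 0.272 0.031 0.031 0.019 0.249 0.07 ]
```

play_rows:
  increments:
    - {"slide": [0,-1.7,-2],"angular": [-1.5,0,0],"claw": -1}
    - {"slide": [0,-1.7,-2],"angular": [-1.5,0,0],"claw": -1}
    - {"slide": [0,0,0],"angular": [0,0,0],"claw": -1}
    - {"slide": [0,0,0],"angular": [0,0,0],"claw": -1}
    - {"slide": [0,0,0],"angular": [0,0,0],"claw": -1}

```text
time: 9.0
ee_pos: [0.4918, -0.0972, 0.2311]
tcp_rot: [147.0, -0.1, 78.9]
wrist_force: [-0.1, -0.0, -6.2]
opening: 0.013
grasp_force: 79.2
```

```bash
python3 - <<'E'
from h import *
weigh(6);pour("j1",33)
E
```

```text
W [-4.8800e-01  6.4000e-02 -5.6900e+00  2.2500e-01  1.2240e+00 -1.6000e-02
 -1.9923e+01  5.7214e+01] sd [0.56  0.459 0.427 0.022 0.025 0.029 0.184 0.12 ]
t 9.3 pos [ 0.4917 -0.0972  0.231 ] rpy [ 1.4701e+02 -7.0000e-02  7.8860e+01] q [-11.2 -34.5 -30.8  60.6   0.1  90. ] F [-1.   0.3 -5.5] open 0.0129
slide [ 0.2 -1.  -0.3]
rot [-0.01 -0.07 -0.02]
```

play_rows:
  increments:
    - {"slide": [0,0,-5],"angular": [3,0,0],"claw": -1}
    - {"slide": [0,0,-5],"angular": [6,0,0],"claw": -1}
    - {"slide": [0,0,-5],"angular": [6,0,0],"claw": -1}
    - {"slide": [0,0,-5],"angular": [6,0,0],"claw": -1}
    - {"slide": [0,0,0],"angular": [6,0,0],"claw": -1}
    - {"slide": [0,0,0],"angular": [4,0,0],"claw": -1}
    - {"slide": [0,0,0],"angular": [2,0,0],"claw": -1}
    - {"slide": [0,0,0],"angular": [0,0,0],"claw": -1}

```text
time: 10.1
ee_pos: [0.4844, -0.0958, 0.2481]
tcp_rot: [-180.0, -0.1, 78.9]
wrist_force: [-0.1, 0.6, -7.2]
opening: 0.0128
grasp_force: 79.1
```

```bash
cat >> h.py <<'E'
def balls(n,r,c,h=150,w=200,save=None):
    im=bot.camera(n)[r:r+h,c:c+w]
    if save: cv2.imwrite(save,cv2.resize(im,None,fx=3,fy=3,interpolation=cv2.INTER_CUBIC)[:,:,::-1])
E
python3 - <<'E'
from h import *
weigh(12);go([.4917,-.0972,.25]);balls("scene",100,180,120,120,"pics/g4.png")
E
```

```text
W [-6.0000e-03 -4.0500e-01 -5.6640e+00 -3.0000e-03  9.0000e-03  2.0000e-03
 -4.5450e+01  4.9547e+01] sd [0.545 0.398 0.497 0.025 0.035 0.032 0.617 0.176]
t 10.7 pos [ 0.4829 -0.0955  0.249 ] rpy [ 1.7997e+02 -7.0000e-02  7.8860e+01] q [-11.2  -3.    1.9  94.8   0.1  89.9] F [ 0.2 -1.3 -4.9] open 0.0131
slide [ 0.  9. -1.]
```

View pics/g4.png

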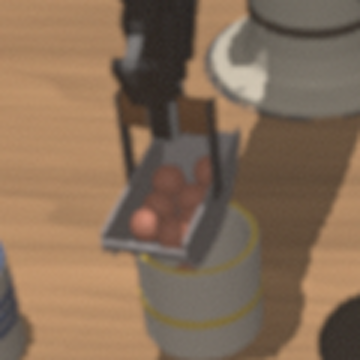

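play_rows:
  increments:
    - {"slide": [10,0,0],"angular": [0,0,0],"claw": -1}
    - {"slide": [22,0,0],"angular": [0,0,-3],"claw": -1}
    - {"slide": [36,0,0],"angular": [0,0,-4],"claw": -1}
    - {"slide": [42,0,0],"angular": [0,0,-4],"claw": -1}
    - {"slide": [42,0,0],"angular": [0,0,-4],"claw": -1}
    - {"slide": [42,0,0],"angular": [0,0,-4],"claw": -1}
    - {"slide": [42,0,0],"angular": [0,0,-4],"claw": -1}
    - {"slide": [42,0,0],"angular": [0,0,-4],"claw": -1}

```text
time: 11.55
ee_pos: [0.4797, 0.1824, 0.249]
tcp_rot: [180.0, -0.1, 106.0]
wrist_force: [1.1, -0.4, -6.1]
opening: 0.0131
grasp_force: 79.1
```

play_rows:
  increments:
    - {"slide": [35,0,0],"angular": [0,0,-4],"claw": -1}
    - {"slide": [25,0,0],"angular": [0,0,-4],"claw": -1}
    - {"slide": [15,0,0],"angular": [0,0,-4],"claw": -1}
    - {"slide": [5,0,0],"angular": [0,0,-2],"claw": -1}
    - {"slide": [0,0,0],"angular": [0,0,0],"claw": -1}
    - {"slide": [0,0,0],"angular": [0,0,0],"claw": -1}

```text
time: 12.15
ee_pos: [0.4539, 0.255, 0.2492]
tcp_rot: [180.0, -0.0, 119.8]
wrist_force: [0.4, 0.3, -6.3]
opening: 0.0131
grasp_force: 79.1
```

```bash
python3 - <<'E'
from h import *
pour("j2",0,.018-.027,.184)
weigh(6)
a=cv2.resize(bot.camera("top")[225:305,285:365],None,fx=4,fy=4,interpolation=cv2.INTER_CUBIC)
cv2.imwrite("pics/g5.png",np.hstack([a,cv2.resize(bot.camera("scene")[120:280,330:490],(320,320))])[:,:,::-1])
E
```

```text
t 12.15 pos [0.4539 0.255  0.2492] rpy [ 1.7996e+02 -3.0000e-02  1.1976e+02] q [29.3  0.9  5.7 94.8  0.  89.5] F [ 0.4  0.3 -6.3] open 0.0131
slide [ 5.6 89.6 -0.7]
rot [ 0.04 -0.03 -0.16]
W [-1.4700e-01  1.1000e-02 -5.7410e+00 -4.0000e-03  1.7000e-02  7.0000e-03
 -5.0448e+01  4.9479e+01] sd [0.26  0.725 0.564 0.024 0.025 0.026 0.034 0.003]
```

View pics/g5.png

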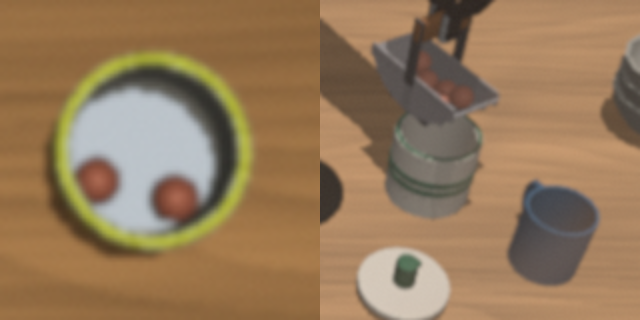

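play_rows:
  increments:
    - {"slide": [2,10,0],"angular": [0,0,0],"claw": -1}
    - {"slide": [3,20,0],"angular": [0,0,0],"claw": -1}
    - {"slide": [0.6,25,0],"angular": [0,0,0],"claw": -1}
    - {"slide": [0,20,0],"angular": [0,0,0],"claw": -1}
    - {"slide": [0,10,0],"angular": [0,0,0],"claw": -1}
    - {"slide": [0,4.6,0],"angular": [-2,0,0],"claw": -1}
    - {"slide": [0,0,0],"angular": [-4,0,0],"claw": -1}
    - {"slide": [0,0,0],"angular": [-4,0,0],"claw": -1}

```text
time: 13.35
ee_pos: [0.529, 0.3051, 0.2487]
tcp_rot: [169.9, -0.1, 119.9]
wrist_force: [0.2, -0.4, -5.5]
opening: 0.0133
grasp_force: 79.2
```

play_rows:
  increments:
    - {"slide": [0,0,0],"angular": [-4,0,0],"claw": -1}
    - {"slide": [0,0,0],"angular": [-4,0,0],"claw": -1}
    - {"slide": [0,0,0],"angular": [-2,0,0],"claw": -1}
    - {"slide": [0,0,0],"angular": [0,0,0],"claw": -1}
    - {"slide": [0,0,0],"angular": [0,0,0],"claw": -1}

```text
time: 13.85
ee_pos: [0.5283, 0.3047, 0.2493]
tcp_rot: [160.0, -0.1, 119.9]
wrist_force: [-0.0, 0.3, -4.9]
opening: 0.0126
grasp_force: 79.2
```

```bash
python3 - <<'E'
from h import *
pour("j2",20)
E
```

```text
t 13.85 pos [0.5283 0.3047 0.2493] rpy [ 1.6003e+02 -6.0000e-02  1.1986e+02] q [30.  -6.4 -4.1 72.4  0.  90.1] F [-0.   0.3 -4.9] open 0.0126
slide [-0.6 -9.1 25.7]
rot [-0.03 -0.03 -0.07]
```

play_rows:
  increments:
    - {"slide": [-0.6,-4.1,10],"angular": [0,0,0],"claw": -1}
    - {"slide": [0,-5,10],"angular": [0,0,0],"claw": -1}
    - {"slide": [0,0,5.7],"angular": [0,0,0],"claw": -1}
    - {"slide": [0,-3.45,-4],"angular": [-3,0,0],"claw": -1}
    - {"slide": [0,-3.45,-4],"angular": [-3,0,0],"claw": -1}
    - {"slide": [0,-3.45,-4],"angular": [-3,0,0],"claw": -1}
    - {"slide": [0,-1.7,-2],"angular": [-1.5,0,0],"claw": -1}
    - {"slide": [0,-1.7,-2],"angular": [-1.5,0,0],"claw": -1}

```text
time: 14.65
ee_pos: [0.5121, 0.2947, 0.2298]
tcp_rot: [148.0, -0.1, 119.9]
wrist_force: [-0.6, -0.2, -6.1]
opening: 0.0128
grasp_force: 79.3
```

play_rows:
  increments:
    - {"slide": [0,0,0],"angular": [0,0,0],"claw": -1}
    - {"slide": [0,0,0],"angular": [0,0,0],"claw": -1}
    - {"slide": [0,0,0],"angular": [0,0,0],"claw": -1}
    - {"slide": [0,0,0],"angular": [0,0,0],"claw": -1}

```text
time: 15.05
ee_pos: [0.5128, 0.295, 0.2306]
tcp_rot: [148.0, -0.1, 119.9]
wrist_force: [0.3, 1.0, -5.5]
opening: 0.0127
grasp_force: 79.3
```

```bash
python3 - <<'E'
from h import *
pour("j2",32);weigh(8)
E
```

```text
t 15.05 pos [0.5128 0.295  0.2306] rpy [ 1.4801e+02 -5.0000e-02  1.1986e+02] q [ 29.9 -20.2 -21.5  56.7   0.   90.1] F [ 0.3  1.  -5.5] open 0.0127
slide [ 0.  -1.  -0.2]
rot [-0.01 -0.01 -0.07]
W [ 1.4000e-02  8.7000e-02 -5.5760e+00 -5.9300e-01  1.0660e+00 -2.1000e-02
 -3.4360e+01  5.7281e+01] sd [0.42  0.522 0.285 0.029 0.044 0.022 0.066 0.012]
```

play_rows:
  increments:
    - {"slide": [0,-1.7,-2],"angular": [-1.5,0,0],"claw": -1}
    - {"slide": [0,-1.7,-2],"angular": [-1.5,0,0],"claw": -1}
    - {"slide": [0,0,0],"angular": [0,0,0],"claw": -1}
    - {"slide": [0,0,0],"angular": [0,0,0],"claw": -1}
    - {"slide": [0,0,0],"angular": [0,0,0],"claw": -1}
    - {"slide": [0,0,0],"angular": [0,0,0],"claw": -1}

```text
time: 16.05
ee_pos: [0.5084, 0.2925, 0.2324]
tcp_rot: [145.0, -0.1, 119.9]
wrist_force: [0.0, 0.7, -5.3]
opening: 0.0129
grasp_force: 79.3
```

```bash
python3 - <<'E'
from h import *
weigh(10)
E
```

```text
W [-5.1000e-02  1.3300e-01 -5.5130e+00 -6.3600e-01  1.1010e+00  2.0000e-03
 -3.1214e+01  5.7685e+01] sd [0.36  0.374 0.567 0.026 0.029 0.031 0.173 0.16 ]
```

play_rows:
  increments:
    - {"slide": [0,-1.7,-2],"angular": [-1.5,0,0],"claw": -1}
    - {"slide": [0,-1.7,-2],"angular": [-1.5,0,0],"claw": -1}
    - {"slide": [0,0,0],"angular": [0,0,0],"claw": -1}
    - {"slide": [0,0,0],"angular": [0,0,0],"claw": -1}
    - {"slide": [0,0,0],"angular": [0,0,0],"claw": -1}
    - {"slide": [0,0,0],"angular": [0,0,0],"claw": -1}

```text
time: 17.15
ee_pos: [0.5039, 0.29, 0.2337]
tcp_rot: [142.0, -0.1, 119.9]
wrist_force: [0.4, -0.1, -5.5]
opening: 0.0126
grasp_force: 79.4
```

```bash
python3 - <<'E'
from h import *
weigh(10)
E
```

```text
W [-4.4000e-02  4.0000e-03 -5.2770e+00 -6.7800e-01  1.1580e+00 -2.2000e-02
 -2.8185e+01  5.8146e+01] sd [0.365 0.4   0.446 0.027 0.019 0.023 0.057 0.018]
```

play_rows:
  increments:
    - {"slide": [0,-1.15,-1.33],"angular": [-1,0,0],"claw": -1}
    - {"slide": [0,-1.15,-1.33],"angular": [-1,0,0],"claw": -1}
    - {"slide": [0,0,0],"angular": [0,0,0],"claw": -1}
    - {"slide": [0,0,0],"angular": [0,0,0],"claw": -1}
    - {"slide": [0,0,0],"angular": [0,0,0],"claw": -1}
    - {"slide": [0,0,0],"angular": [0,0,0],"claw": -1}

```text
time: 18.25
ee_pos: [0.5008, 0.2882, 0.2343]
tcp_rot: [140.0, -0.1, 119.9]
wrist_force: [0.0, 1.1, -5.7]
opening: 0.0131
grasp_force: 79.4
```

```bash
python3 - <<'E'
from h import *
weigh(10)
E
```

```text
W [ 6.7000e-02  1.0500e-01 -5.4200e+00 -7.0100e-01  1.2240e+00  5.0000e-03
 -2.6289e+01  5.8491e+01] sd [0.223 0.512 0.494 0.02  0.017 0.023 0.047 0.013]
```

play_rows:
  increments:
    - {"slide": [0,-1.15,-1.33],"angular": [-1,0,0],"claw": -1}
    - {"slide": [0,-1.15,-1.33],"angular": [-1,0,0],"claw": -1}
    - {"slide": [0,0,0],"angular": [0,0,0],"claw": -1}
    - {"slide": [0,0,0],"angular": [0,0,0],"claw": -1}
    - {"slide": [0,0,0],"angular": [0,0,0],"claw": -1}
    - {"slide": [0,0,0],"angular": [0,0,0],"claw": -1}

```text
time: 19.35
ee_pos: [0.4979, 0.2865, 0.2351]
tcp_rot: [137.9, -0.1, 119.9]
wrist_force: [-0.7, -0.4, -5.4]
opening: 0.0127
grasp_force: 79.5
```

```bash
python3 - <<'E'
from h import *
weigh(10)
E
```

```text
W [-2.0800e-01  6.4000e-02 -4.7440e+00 -6.8000e-01  1.1780e+00  3.0000e-03
 -2.3917e+01  5.8189e+01] sd [0.471 0.399 0.413 0.046 0.027 0.033 0.022 0.03 ]
```

play_rows:
  increments:
    - {"slide": [0,0,-5],"angular": [4,0,0],"claw": -1}
    - {"slide": [0,0,-5],"angular": [7,0,0],"claw": -1}
    - {"slide": [0,0,-5],"angular": [8,0,0],"claw": -1}
    - {"slide": [0,0,-5],"angular": [8,0,0],"claw": -1}
    - {"slide": [0,0,0],"angular": [7,0,0],"claw": -1}
    - {"slide": [0,0,0],"angular": [5,0,0],"claw": -1}
    - {"slide": [0,0,0],"angular": [3,0,0],"claw": -1}
    - {"slide": [0,0,0],"angular": [0,0,0],"claw": -1}

```text
time: 20.65
ee_pos: [0.4897, 0.2818, 0.25]
tcp_rot: [-179.9, -0.1, 119.9]
wrist_force: [-0.1, 0.5, -4.9]
opening: 0.0127
grasp_force: 79.4
```

```bash
python3 - <<'E'
from h import *
pour("j3",0,.018-.027-.08,.184)
E
```

```text
t 20.65 pos [0.4897 0.2818 0.25  ] rpy [-1.7994e+02 -5.0000e-02  1.1986e+02] q [29.9  7.1 12.4 95.3  0.1 90. ] F [-0.1  0.5 -4.9] open 0.0127
slide [-4.859e+02 -2.966e+02 -2.000e-01]
rot [-8.000e-02 -1.000e-02  6.106e+01]
```

play_rows:
  increments:
    - {"slide": [-10,0,0],"angular": [0,0,1],"claw": -1}
    - {"slide": [-20,0,0],"angular": [0,0,2],"claw": -1}
    - {"slide": [-30,0,0],"angular": [0,0,3],"claw": -1}
    - {"slide": [-39.5,0,0],"angular": [0,0,4],"claw": -1}
    - {"slide": [-39.5,0,0],"angular": [0,0,4],"claw": -1}
    - {"slide": [-39.5,0,0],"angular": [0,0,4],"claw": -1}
    - {"slide": [-39.5,0,0],"angular": [0,0,4],"claw": -1}
    - {"slide": [-39.5,0,0],"angular": [0,0,4],"claw": -1}

```text
time: 21.45
ee_pos: [0.5702, 0.0366, 0.2519]
tcp_rot: [179.8, -0.1, 93.6]
wrist_force: [0.9, 1.1, -4.2]
opening: 0.0129
grasp_force: 79.4
```

play_rows:
  increments:
    - {"slide": [-39.5,0,0],"angular": [0,0,4],"claw": -1}
    - {"slide": [-39.5,0,0],"angular": [0,0,4],"claw": -1}
    - {"slide": [-39.5,0,0],"angular": [0,0,4],"claw": -1}
    - {"slide": [-39.5,0,0],"angular": [0,0,4],"claw": -1}
    - {"slide": [-39.5,0,0],"angular": [0,0,4],"claw": -1}
    - {"slide": [-39.5,0,0],"angular": [0,0,4],"claw": -1}
    - {"slide": [-39.5,0,0],"angular": [0,0,4],"claw": -1}
    - {"slide": [-30,0,0],"angular": [0,0,3],"claw": -1}

```text
time: 22.25
ee_pos: [0.5176, -0.2621, 0.2516]
tcp_rot: [179.8, -0.0, 62.6]
wrist_force: [0.4, 0.4, -4.6]
opening: 0.0129
grasp_force: 79.4
```

play_rows:
  increments:
    - {"slide": [-20,0,0],"angular": [0,0,2],"claw": -1}
    - {"slide": [-10,0,0],"angular": [0,0,1],"claw": -1}
    - {"slide": [0,0,0],"angular": [0,0,1],"claw": -1}
    - {"slide": [0,0,0],"angular": [0,0,0],"claw": -1}

```text
time: 22.65
ee_pos: [0.5052, -0.2856, 0.2511]
tcp_rot: [179.9, -0.1, 58.8]
wrist_force: [0.4, 0.7, -5.0]
opening: 0.013
grasp_force: 79.4
```

```bash
python3 - <<'E'
from h import *
pour("j3",0,.018-.027,.184)
weigh(6)
a=cv2.resize(bot.camera("top")[216:296,123:203],None,fx=4,fy=4,interpolation=cv2.INTER_CUBIC)
cv2.imwrite("pics/g6.png",np.hstack([a,cv2.resize(bot.camera("scene")[100:260,80:240],(320,320))])[:,:,::-1])
E
```

```text
t 22.65 pos [ 0.5052 -0.2856  0.2511] rpy [ 1.7995e+02 -9.0000e-02  5.8840e+01] q [-29.5   9.2  14.8  95.6   0.1  91.6] F [ 0.4  0.7 -5. ] open 0.013
slide [-17.4  54.5   1.1]
rot [ 0.05 -0.09  0.04]
W [ 1.0800e-01 -8.0000e-03 -4.4930e+00  9.0000e-03  5.0000e-03  1.0000e-02
 -5.9520e+01  4.8758e+01] sd [0.244 0.368 0.484 0.036 0.025 0.022 0.024 0.01 ]
```

View pics/g6.png

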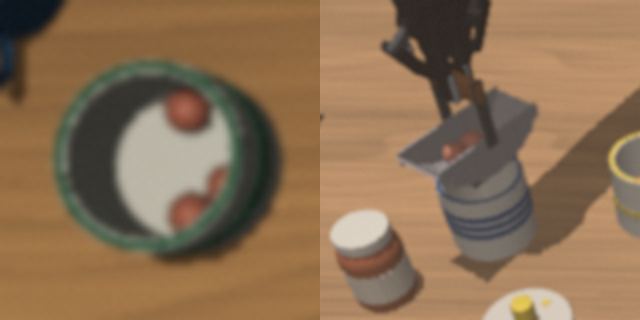

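play_rows:
  increments:
    - {"slide": [-6,10,0],"angular": [0,0,0],"claw": -1}
    - {"slide": [-8,20,0],"angular": [0,0,0],"claw": -1}
    - {"slide": [-3.4,15,0],"angular": [0,0,0],"claw": -1}
    - {"slide": [0,7,0],"angular": [0,0,0],"claw": -1}
    - {"slide": [0,2.5,0],"angular": [-2,0,0],"claw": -1}
    - {"slide": [0,0,0],"angular": [-4,0,0],"claw": -1}
    - {"slide": [0,0,0],"angular": [-5,0,0],"claw": -1}
    - {"slide": [0,0,0],"angular": [-5,0,0],"claw": -1}

```text
time: 23.85
ee_pos: [0.5429, -0.3292, 0.2504]
tcp_rot: [163.9, -0.1, 58.9]
wrist_force: [0.1, -0.8, -4.5]
opening: 0.0129
grasp_force: 79.4
```

play_rows:
  increments:
    - {"slide": [0,0,0],"angular": [-5,0,0],"claw": -1}
    - {"slide": [0,0,0],"angular": [-5,0,0],"claw": -1}
    - {"slide": [0,0,0],"angular": [-4,0,0],"claw": -1}
    - {"slide": [0,0,0],"angular": [0,0,0],"claw": -1}
    - {"slide": [0,0,0],"angular": [0,0,0],"claw": -1}

```text
time: 24.35
ee_pos: [0.5423, -0.3288, 0.2507]
tcp_rot: [150.1, -0.1, 58.9]
wrist_force: [0.7, -0.1, -4.6]
opening: 0.013
grasp_force: 79.5
```

```bash
python3 - <<'E'
from h import *
pour("j3",30)
E
```

```text
t 24.35 pos [ 0.5423 -0.3288  0.2507] rpy [ 1.5013e+02 -6.0000e-02  5.8860e+01] q [-31.3 -12.2 -12.2  60.1   0.1  89.9] F [ 0.7 -0.1 -4.6] open 0.013
slide [  0.3 -24.4  10.8]
rot [-0.13 -0.09  0.02]
```

play_rows:
  increments:
    - {"slide": [0.3,-10,5],"angular": [0,0,0],"claw": -1}
    - {"slide": [0,-10,5],"angular": [0,0,0],"claw": -1}
    - {"slide": [0,-4.4,0.8],"angular": [0,0,0],"claw": -1}
    - {"slide": [0,-3.45,-4],"angular": [-3,0,0],"claw": -1}
    - {"slide": [0,-3.45,-4],"angular": [-3,0,0],"claw": -1}
    - {"slide": [0,-3.45,-4],"angular": [-3,0,0],"claw": -1}
    - {"slide": [0,-1.7,-2],"angular": [-1.5,0,0],"claw": -1}
    - {"slide": [0,-1.7,-2],"angular": [-1.5,0,0],"claw": -1}

```text
time: 25.15
ee_pos: [0.5121, -0.3102, 0.235]
tcp_rot: [138.0, -0.1, 58.9]
wrist_force: [0.9, -0.6, -3.5]
opening: 0.0129
grasp_force: 79.6
```

play_rows:
  increments:
    - {"slide": [0,0,0],"angular": [0,0,0],"claw": -1}
    - {"slide": [0,0,0],"angular": [0,0,0],"claw": -1}
    - {"slide": [0,0,0],"angular": [0,0,0],"claw": -1}
    - {"slide": [0,0,0],"angular": [0,0,0],"claw": -1}

```text
time: 25.55
ee_pos: [0.5123, -0.3103, 0.2345]
tcp_rot: [138.1, -0.1, 58.9]
wrist_force: [-0.0, 0.4, -4.7]
opening: 0.0129
grasp_force: 79.6
```

```bash
cat >> h.py <<'E'
def wm(n=8):
    a=[]
    for _ in range(n):
        bot.camera("scene"); o=bot.get_obs(); a.append([o["wrist_force"][2],np.hypot(*o["torque"][:2])])
    F,M=np.mean(a,0); th=180-o["tcp_rot"][0]; s=np.sin(np.radians(th))
    print("th",round(th,1),"F",round(F,2),"M",round(M,3),{k:round(M/s/(9.81*(.3+.041*k)),3) for k in range(7)})
E
python3 - <<'E'
from h import *
pour("j3",42);wm()
E
```

```text
t 25.55 pos [ 0.5123 -0.3103  0.2345] rpy [ 1.3806e+02 -6.0000e-02  5.8860e+01] q [-31.3 -27.7 -30.8  44.9   0.1  89.9] F [-0.   0.4 -4.7] open 0.0129
slide [ 0.1 -1.3 -0.3]
rot [-0.06 -0.09  0.  ]
th 42.0 F -4.42 M 1.321 {0: np.float64(0.671), 1: np.float64(0.591), 2: np.float64(0.527), 3: np.float64(0.476), 4: np.float64(0.434), 5: np.float64(0.399), 6: np.float64(0.369)}
```

play_rows:
  increments:
    - {"slide": [0,-1.15,-1.33],"angular": [-1,0,0],"claw": -1}
    - {"slide": [0,-1.15,-1.33],"angular": [-1,0,0],"claw": -1}
    - {"slide": [0,0,0],"angular": [0,0,0],"claw": -1}
    - {"slide": [0,0,0],"angular": [0,0,0],"claw": -1}
    - {"slide": [0,0,0],"angular": [0,0,0],"claw": -1}
    - {"slide": [0,0,0],"angular": [0,0,0],"claw": -1}

```text
time: 26.55
ee_pos: [0.5091, -0.3084, 0.235]
tcp_rot: [136.0, -0.1, 58.9]
wrist_force: [0.5, 0.5, -4.7]
opening: 0.0125
grasp_force: 79.6
```

```bash
python3 - <<'E'
from h import *
wm(6)
E
```

```text
th 44.0 F -4.72 M 1.407 {0: np.float64(0.689), 1: np.float64(0.606), 2: np.float64(0.541), 3: np.float64(0.488), 4: np.float64(0.445), 5: np.float64(0.409), 6: np.float64(0.378)}
```

play_rows:
  increments:
    - {"slide": [0,-1.15,-1.33],"angular": [-1,0,0],"claw": -1}
    - {"slide": [0,-1.15,-1.33],"angular": [-1,0,0],"claw": -1}
    - {"slide": [0,0,0],"angular": [0,0,0],"claw": -1}
    - {"slide": [0,0,0],"angular": [0,0,0],"claw": -1}
    - {"slide": [0,0,0],"angular": [0,0,0],"claw": -1}
    - {"slide": [0,0,0],"angular": [0,0,0],"claw": -1}

```text
time: 27.45
ee_pos: [0.5061, -0.3066, 0.2352]
tcp_rot: [134.0, -0.1, 58.9]
wrist_force: [-0.1, 0.4, -4.5]
opening: 0.0129
grasp_force: 79.6
```

```bash
python3 - <<'E'
from h import *
wm(3)
E
```

```text
th 46.0 F -4.63 M 1.462 {0: np.float64(0.691), 1: np.float64(0.608), 2: np.float64(0.542), 3: np.float64(0.49), 4: np.float64(0.447), 5: np.float64(0.41), 6: np.float64(0.38)}
```

play_rows:
  increments:
    - {"slide": [0,-1.15,-1.33],"angular": [-1,0,0],"claw": -1}
    - {"slide": [0,-1.15,-1.33],"angular": [-1,0,0],"claw": -1}
    - {"slide": [0,0,0],"angular": [0,0,0],"claw": -1}
    - {"slide": [0,0,0],"angular": [0,0,0],"claw": -1}
    - {"slide": [0,0,0],"angular": [0,0,0],"claw": -1}
    - {"slide": [0,0,0],"angular": [0,0,0],"claw": -1}

```text
time: 28.2
ee_pos: [0.5031, -0.3048, 0.2354]
tcp_rot: [132.0, -0.1, 58.9]
wrist_force: [-0.6, -0.1, -3.5]
opening: 0.0126
grasp_force: 79.6
```

```bash
python3 - <<'E'
from h import *
wm(3)
E
```

```text
th 48.0 F -4.63 M 1.455 {0: np.float64(0.666), 1: np.float64(0.586), 2: np.float64(0.523), 3: np.float64(0.472), 4: np.float64(0.43), 5: np.float64(0.395), 6: np.float64(0.366)}
```

play_rows:
  increments:
    - {"slide": [0,-1.15,-1.33],"angular": [-1,0,0],"claw": -1}
    - {"slide": [0,-1.15,-1.33],"angular": [-1,0,0],"claw": -1}
    - {"slide": [0,0,0],"angular": [0,0,0],"claw": -1}
    - {"slide": [0,0,0],"angular": [0,0,0],"claw": -1}
    - {"slide": [0,0,0],"angular": [0,0,0],"claw": -1}
    - {"slide": [0,0,0],"angular": [0,0,0],"claw": -1}

```text
time: 28.95
ee_pos: [0.5002, -0.303, 0.2358]
tcp_rot: [130.0, -0.1, 58.9]
wrist_force: [-0.4, 0.5, -3.7]
opening: 0.0129
grasp_force: 79.7
```

```bash
python3 - <<'E'
from h import *
wm(6)
E
```

```text
th 50.0 F -3.92 M 1.389 {0: np.float64(0.616), 1: np.float64(0.542), 2: np.float64(0.484), 3: np.float64(0.437), 4: np.float64(0.399), 5: np.float64(0.366), 6: np.float64(0.339)}
```

```bash
python3 - <<'E'
from h import *
wm(12)
E
```

```text
th 50.0 F -3.7 M 1.405 {0: np.float64(0.623), 1: np.float64(0.549), 2: np.float64(0.49), 3: np.float64(0.442), 4: np.float64(0.403), 5: np.float64(0.37), 6: np.float64(0.343)}
```

play_rows:
  increments:
    - {"slide": [0,0,-5],"angular": [4,0,0],"claw": -1}
    - {"slide": [0,0,-5],"angular": [8,0,0],"claw": -1}
    - {"slide": [0,0,-5],"angular": [8.5,0,0],"claw": -1}
    - {"slide": [0,0,-5],"angular": [8.5,0,0],"claw": -1}
    - {"slide": [0,0,0],"angular": [8.5,0,0],"claw": -1}
    - {"slide": [0,0,0],"angular": [7,0,0],"claw": -1}
    - {"slide": [0,0,0],"angular": [4,0,0],"claw": -1}
    - {"slide": [0,0,0],"angular": [1.5,0,0],"claw": -1}

```text
time: 30.65
ee_pos: [0.4903, -0.2971, 0.2491]
tcp_rot: [-179.8, -0.1, 58.9]
wrist_force: [0.6, -1.0, -4.5]
opening: 0.013
grasp_force: 79.5
```

play_rows:
  increments:
    - {"slide": [0,0,-4],"angular": [0,0,0],"claw": -1}
    - {"slide": [0,0,0],"angular": [0,0,0],"claw": -1}

```text
time: 30.85
ee_pos: [0.4891, -0.2963, 0.2552]
tcp_rot: [179.9, -0.1, 58.9]
wrist_force: [-0.6, -0.3, -3.6]
opening: 0.0129
grasp_force: 79.5
```

```bash
python3 - <<'E'
from h import *
print(plane("top",[[246.8,253.3]],.004))
go([.4735,.0855,.25],[180,0,100.2])
E
```

```text
[[0.47474514 0.08895927]]
t 30.85 pos [ 0.4891 -0.2963  0.2552] rpy [ 1.7985e+02 -6.0000e-02  5.8860e+01] q [-31.2   8.   13.9  95.8   0.1  89.9] F [-0.6 -0.3 -3.6] open 0.0129
slide [ 318.7 -210.8    5. ]
rot [ 1.700e-01 -1.000e-02 -4.134e+01]
```

play_rows:
  increments:
    - {"slide": [10,-6.6,0],"angular": [0,0,0],"claw": -1}
    - {"slide": [20,-13.2,0],"angular": [0,0,0],"claw": -1}
    - {"slide": [30,-19.8,0],"angular": [0,0,0],"claw": -1}
    - {"slide": [34,-22.4,0],"angular": [0,0,0],"claw": -1}
    - {"slide": [34,-22.4,0],"angular": [0,0,0],"claw": -1}
    - {"slide": [34,-22.4,0],"angular": [0,0,0],"claw": -1}
    - {"slide": [34,-22.4,0],"angular": [0,0,0],"claw": -1}
    - {"slide": [34,-22.4,0],"angular": [0,0,0],"claw": -1}

```text
time: 31.65
ee_pos: [0.4768, -0.0188, 0.2554]
tcp_rot: [179.9, -0.2, 58.9]
wrist_force: [1.0, -0.3, -4.7]
opening: 0.0128
grasp_force: 79.5
```

play_rows:
  increments:
    - {"slide": [34,-22.4,0],"angular": [0,0,0],"claw": -1}
    - {"slide": [30,-19.8,0],"angular": [0,0,0],"claw": -1}
    - {"slide": [18,-11.8,0],"angular": [0,0,-3],"claw": -1}
    - {"slide": [8,-5.4,0],"angular": [0,0,-6],"claw": -1}
    - {"slide": [0,0,0],"angular": [0,0,-8],"claw": -1}
    - {"slide": [0,0,0],"angular": [0,0,-8],"claw": -1}
    - {"slide": [0,0,0],"angular": [0,0,-8],"claw": -1}
    - {"slide": [0,0,0],"angular": [0,0,-8.3],"claw": -1}

```text
time: 32.45
ee_pos: [0.4722, 0.0872, 0.2554]
tcp_rot: [179.8, -0.1, 100.5]
wrist_force: [0.1, -0.7, -4.1]
opening: 0.0128
grasp_force: 79.5
```

play_rows:
  increments:
    - {"slide": [0,0,0],"angular": [0,0,0],"claw": -1}
    - {"slide": [0,0,0],"angular": [0,0,0],"claw": -1}

```text
time: 32.65
ee_pos: [0.4726, 0.087, 0.2552]
tcp_rot: [179.9, -0.1, 99.9]
wrist_force: [-0.2, 0.3, -3.2]
opening: 0.0131
grasp_force: 79.5
```

```bash
python3 - <<'E'
from h import *
go([.4742,.087,.121],[180,0,100.2])
a=cv2.resize(bot.camera("top")[200:280,375:455],None,fx=4,fy=4,interpolation=cv2.INTER_CUBIC)
cv2.imwrite("pics/g7.png",np.hstack([a,cv2.resize(bot.camera("scene")[100:260,220:380],(320,320))])[:,:,::-1])
E
```

```text
t 32.65 pos [0.4726 0.087  0.2552] rpy [ 1.7988e+02 -7.0000e-02  9.9930e+01] q [10.4 -4.5  1.1 95.5  0.1 90.5] F [-0.2  0.3 -3.2] open 0.0131
slide [ -0.4   1.3 134.2]
rot [ 0.12 -0.07 -0.27]
```

View pics/g7.png

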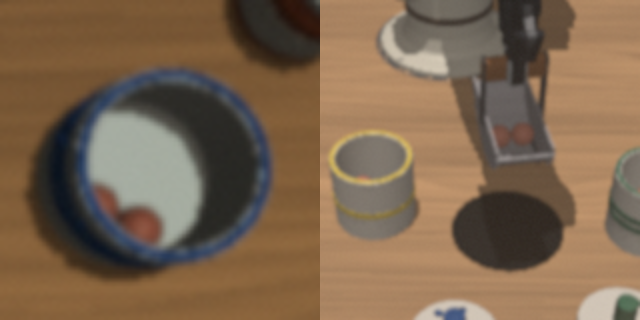

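play_rows:
  increments:
    - {"slide": [-0.4,1.3,15],"angular": [0,0,0],"claw": -1}
    - {"slide": [0,0,30],"angular": [0,0,0],"claw": -1}
    - {"slide": [0,0,35],"angular": [0,0,0],"claw": -1}
    - {"slide": [0,0,25],"angular": [0,0,0],"claw": -1}
    - {"slide": [0,0,15],"angular": [0,0,0],"claw": -1}
    - {"slide": [0,0,7],"angular": [0,0,0],"claw": -1}
    - {"slide": [0,0,4],"angular": [0,0,0],"claw": -1}
    - {"slide": [0,0,1.5],"angular": [0,0,0],"claw": -1}

```text
time: 33.55
ee_pos: [0.4751, 0.0868, 0.123]
tcp_rot: [179.9, -0.1, 100.1]
wrist_force: [-0.1, 0.3, -2.8]
opening: 0.013
grasp_force: 79.5
```

play_rows:
  increments:
    - {"slide": [0,0,1],"angular": [0,0,0],"claw": -1}
    - {"slide": [0,0,0],"angular": [0,0,0],"claw": -1}
    - {"slide": [0,0,0],"angular": [0,0,0],"claw": -1}

```text
time: 33.85
ee_pos: [0.475, 0.0868, 0.1218]
tcp_rot: [179.9, -0.1, 100.2]
wrist_force: [0.1, -0.9, -3.8]
opening: 0.0127
grasp_force: 79.5
```

play_rows:
  increments:
    - {"slide": [0,0,0.7],"angular": [0,0,0],"claw": -1}
    - {"slide": [0,0,0.5],"angular": [0,0,0],"claw": -1}
    - {"slide": [0,0,0.5],"angular": [0,0,0],"claw": -1}
    - {"slide": [0,0,0],"angular": [0,0,0],"claw": -1}

```text
time: 34.25
ee_pos: [0.4748, 0.0868, 0.1201]
tcp_rot: [179.9, -0.1, 100.2]
wrist_force: [-2.2, 0.7, 3.6]
opening: 0.0131
grasp_force: 80.6
```

play_rows:
  increments:
    - {"slide": [0,0,0.5],"angular": [0,0,0],"claw": -1}
    - {"slide": [0,0,0],"angular": [0,0,0],"claw": -1}

```text
time: 34.45
ee_pos: [0.4749, 0.0869, 0.1201]
tcp_rot: [179.9, -0.1, 100.2]
wrist_force: [-3.8, -0.0, 8.4]
opening: 0.0127
grasp_force: 81.3
```

play_rows:
  increments:
    - {"slide": [0,0,-1],"angular": [0,0,0],"claw": -0.62}
    - {"slide": [0,0,0],"angular": [0,0,0],"claw": -0.55}
    - {"slide": [0,0,0],"angular": [0,0,0],"claw": -0.3}
    - {"slide": [0,0,0],"angular": [0,0,0],"claw": 0.2}
    - {"slide": [0,0,0],"angular": [0,0,0],"claw": 0.2}
    - {"slide": [0,0,-10],"angular": [0,0,0],"claw": 0.2}
    - {"slide": [0,0,-30],"angular": [0,0,0],"claw": 0.2}
    - {"slide": [0,0,-45],"angular": [0,0,0],"claw": 0.2}
  squeeze: 20

```text
time: 35.25
ee_pos: [0.4736, 0.0864, 0.2046]
tcp_rot: [-179.8, -0.1, 100.2]
wrist_force: [1.0, 0.1, 0.8]
opening: 0.0512
grasp_force: 0.0
```

play_rows:
  increments:
    - {"slide": [0,0,-45],"angular": [0,0,0],"claw": 0.2}
    - {"slide": [0,-45,0],"angular": [0,0,0],"claw": 0.2}
    - {"slide": [0,-45,0],"angular": [0,0,0],"claw": 0.2}
    - {"slide": [0,-45,0],"angular": [0,0,0],"claw": 0.2}
    - {"slide": [0,0,0],"angular": [0,0,0],"claw": 0.2}

```text
time: 35.75
ee_pos: [0.3383, 0.0621, 0.2521]
tcp_rot: [179.8, -0.1, 100.2]
wrist_force: [1.9, -0.2, 0.8]
opening: 0.0509
grasp_force: 0.0
```

```bash
python3 - <<'E'
from h import *
t,s=bot.camera("top"),bot.camera("scene")
for l in lids(t): print("white",l)
for k,v in knobs({"top":t,"scene":s}).items():
    for a in v: print(k,a)
print(jars(t))
go([.6556,-.2199,.25])
cv2.imwrite("pics/g8.png",np.hstack([t[100:320,80:480],s[130:350,60:460]])[:,:,::-1])
E
```

```text
white (array([188., 383.]), array([0.197, 0.355]), np.float64(0.0839))
white (array([319., 265.]), array([ 0.4365, -0.0752]), np.float64(0.009))
white (array([193., 186.]), array([0.6436, 0.2196]), np.float64(0.0015))
white (array([370., 177.]), array([ 0.6541, -0.2182]), np.float64(0.0012))
white (array([272., 174.]), array([0.6678, 0.0237]), np.float64(0.0011))
lid1 (array([ 0.6554, -0.2199,  0.0413]), np.float64(0.0004), array([372.9, 173.6]), array([181.3, 255.3]), np.int32(88), np.int32(141))
lid2 (array([0.6421, 0.2188, 0.0467]), np.float64(0.0012), array([190.2, 183.9]), array([373.2, 252.6]), np.int32(98), np.int32(84))
lid3 (array([0.6657, 0.0228, 0.049 ]), np.float64(0.0021), array([271. , 171.7]), array([286.7, 258.5]), np.int32(80), np.int32(48))
{'j1': (array([ 0.4459, -0.088 ]), np.float64(0.0002), 15), 'j2': (array([0.471 , 0.2709]), np.float64(0.001), 17), 'j3': (array([ 0.4855, -0.2939]), np.float64(0.0013), 17)}
t 35.85 pos [0.3416 0.0628 0.2512] rpy [ 1.7979e+02 -7.0000e-02  1.0016e+02] q [ 10.4 -22.6 -14.   98.4   0.1  90.2] F [0.6 0.1 0.1] open 0.0511
slide [-333.6  259.2    1.7]
```

View pics/g8.png

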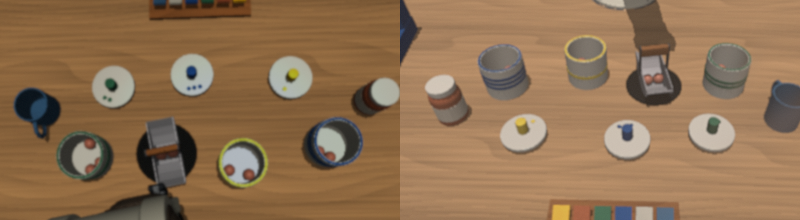

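play_rows:
  increments:
    - {"slide": [-33.3,25.9,0],"angular": [0,0,0],"claw": 0.2}
    - {"slide": [-33.3,25.9,0],"angular": [0,0,0],"claw": 0.2}
    - {"slide": [-33.3,25.9,0],"angular": [0,0,0],"claw": 0.2}
    - {"slide": [-33.3,25.9,0],"angular": [0,0,0],"claw": 0.2}
    - {"slide": [-33.3,25.9,0],"angular": [0,0,0],"claw": 0.2}
    - {"slide": [-33.3,25.9,0],"angular": [0,0,0],"claw": 0.2}
    - {"slide": [-33.3,25.9,0],"angular": [0,0,0],"claw": 0.2}
    - {"slide": [-33.3,25.9,0],"angular": [0,0,0],"claw": 0.2}

```text
time: 36.65
ee_pos: [0.5949, -0.1646, 0.2484]
tcp_rot: [-180.0, -0.1, 100.1]
wrist_force: [0.4, 1.2, 1.0]
opening: 0.0514
grasp_force: 0.0
```

play_rows:
  increments:
    - {"slide": [-33.3,25.9,0],"angular": [0,0,0],"claw": 0.2}
    - {"slide": [-33.3,25.9,0],"angular": [0,0,0],"claw": 0.2}
    - {"slide": [0,0,0],"angular": [0,0,7.2],"claw": 0.2}
    - {"slide": [0,0,0],"angular": [0,0,7.2],"claw": 0.2}
    - {"slide": [0,0,0],"angular": [0,0,7.2],"claw": 0.2}
    - {"slide": [0,0,0],"angular": [0,0,7.1],"claw": 0.2}
    - {"slide": [0,0,30],"angular": [0,0,0],"claw": 0.2}
    - {"slide": [0,0,0],"angular": [0,0,0],"claw": 0.2}

```text
time: 37.45
ee_pos: [0.6552, -0.2192, 0.2141]
tcp_rot: [-179.6, -0.1, 71.5]
wrist_force: [-0.2, 0.6, 0.2]
opening: 0.0512
grasp_force: 0.0
```

```bash
python3 - <<'E'
from h import *
go([.6548,-.219,.045],[180,0,71.5])
print(lids(bot.camera("scene"),n="scene"))
s=bot.camera("scene")
hsv=cv2.cvtColor(s,cv2.COLOR_RGB2HSV); m=cv2.inRange(hsv,(20,110,80),(38,255,255))
k,lab,st,ce=cv2.connectedComponentsWithStats(m); print([(ce[i].round(1),st[i,4]) for i in range(1,k) if 25<st[i,4]<400])
E
```

```text
t 37.45 pos [ 0.6552 -0.2192  0.2141] rpy [-1.7958e+02 -7.0000e-02  7.1470e+01] q [-18.5  25.5  31.   95.9   0.1  90. ] F [-0.2  0.6  0.2] open 0.0512
slide [-1.000e-01  8.000e-01  1.691e+02]
rot [-0.42 -0.07 -0.03]
[(array([287., 269.]), array([0.6698, 0.0221]), np.float64(0.0006)), (array([371., 262.]), array([0.6456, 0.2169]), np.float64(0.0007)), (array([547., 213.]), array([0.476 , 0.6925]), np.float64(0.0084)), (array([513., 151.]), array([0.2136, 0.7133]), np.float64(0.0295)), (array([35., 58.]), array([-0.3225, -0.9638]), np.float64(0.2546))]
[(array([527.9,   4.7]), np.int32(44)), (array([258.5, 178.9]), np.int32(93)), (array([247.8, 206.1]), np.int32(54)), (array([181.4, 255.6]), np.int32(153))]
```

play_rows:
  increments:
    - {"slide": [0,0.5,45],"angular": [0,0,0],"claw": 0.2}
    - {"slide": [0,0,50],"angular": [0,0,0],"claw": 0.2}
    - {"slide": [0,0,40],"angular": [0,0,0],"claw": 0.2}
    - {"slide": [0,0,22],"angular": [0,0,0],"claw": 0.2}
    - {"slide": [0,0,10],"angular": [0,0,0],"claw": 0.2}
    - {"slide": [0,0,2],"angular": [0,0,0],"claw": 0.1}
    - {"slide": [0,0,0],"angular": [0,0,0],"claw": -0.2}
    - {"slide": [0,0,0],"angular": [0,0,0],"claw": -0.4}
  squeeze: 40

```text
time: 38.35
ee_pos: [0.6569, -0.2195, 0.053]
tcp_rot: [179.9, -0.1, 71.5]
wrist_force: [-0.6, 0.6, 3.5]
opening: 0.0259
grasp_force: 4.5
```

play_rows:
  increments:
    - {"slide": [0,0,0],"angular": [0,0,0],"claw": -0.6}
    - {"slide": [0,0,0],"angular": [0,0,0],"claw": -1}
    - {"slide": [0,0,0],"angular": [0,0,0],"claw": -1}
    - {"slide": [0,0,0],"angular": [0,0,0],"claw": -1}
    - {"slide": [0,0,0],"angular": [0,0,0],"claw": -1}

```text
time: 38.85
ee_pos: [0.6569, -0.2196, 0.0532]
tcp_rot: [179.8, -0.1, 71.5]
wrist_force: [-1.3, 0.1, 6.3]
opening: 0.0246
grasp_force: 39.6
```

play_rows:
  increments:
    - {"slide": [0,0,-5],"angular": [0,0,0],"claw": -1}
    - {"slide": [0,0,-20],"angular": [0,0,0],"claw": -1}
    - {"slide": [0,0,-40],"angular": [0,0,0],"claw": -1}
    - {"slide": [0,0,-40],"angular": [0,0,0],"claw": -1}
    - {"slide": [0,0,-20],"angular": [0,0,0],"claw": -1}
    - {"slide": [0,0,0],"angular": [0,0,0],"claw": -1}
  squeeze: 60

```text
time: 39.45
ee_pos: [0.6572, -0.2198, 0.1801]
tcp_rot: [179.6, -0.1, 71.5]
wrist_force: [1.4, -0.4, -2.6]
opening: 0.0238
grasp_force: 59.5
```

```bash
python3 - <<'E'
from h import *
s=bot.camera("scene")
go([.4459,-.088,.165],[180,0,71.5]); print(bot.get_obs()["grasp_force"])
z=bot.get_obs()["ee_pos"][2]-.045+.02
print(z,lids(s,n="scene",z=z))
cv2.imwrite("pics/g9.png",cv2.resize(s[120:320,80:380],None,fx=2,fy=2)[:,:,::-1])
E
```

```text
t 39.5 pos [ 0.6566 -0.2196  0.1771] rpy [ 1.7985e+02 -7.0000e-02  7.1460e+01] q [-18.5  24.3  25.3  90.8   0.1  90. ] F [-0.5 -0.2 -3.6] open 0.024
slide [  57.8 -241.6   11.5]
rot [ 0.15 -0.07 -0.04]
59.490224719047546
0.15207996014847194 [(array([287., 269.]), array([0.7761, 0.0326]), np.float64(0.0076)), (array([371., 262.]), array([0.7425, 0.1809]), np.float64(0.0079)), (array([547., 213.]), array([0.6166, 0.5817]), np.float64(0.0022)), (array([513., 151.]), array([0.4005, 0.5874]), np.float64(0.0135)), (array([51., 55.]), array([-0.0963, -0.7402]), np.float64(0.1974))]
```

View pics/g9.png

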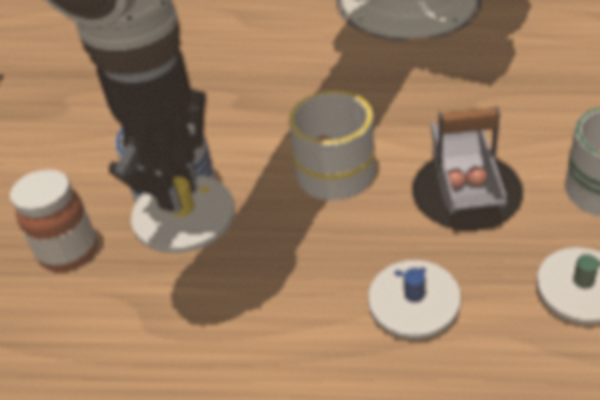

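```bash
python3 - <<'E'
from h import *
z=.144
e=(np.array([[131,212],[235,208],[183,249]])+.5)/2-.5+[80,120]
P=plane("scene",e,z); print(P, (P[0]+P[1])/2)
print("expected px of lid centre & edges", proj("scene",[[.6566,-.2196,z],[.6566,-.2196+.053,z],[.6566,-.2196-.053,z],[.6566+.053,-.2196,z],[.6566,-.2196,.177]]), e)
E
```

```text
[[ 0.66094759 -0.27538106]
 [ 0.65290065 -0.16744824]
 [ 0.71070949 -0.20903266]] [ 0.65692412 -0.22141465]
expected px of lid centre & edges [[172.23833781 224.64608644]
 [197.32653065 225.02563361]
 [147.14669611 224.27133101]
 [166.13404195 243.74947775]
 [168.9948016  213.52058903]] [[145.25 225.75]
 [197.25 223.75]
 [171.25 244.25]]
```

play_rows:
  increments:
    - {"slide": [4,-15,0],"angular": [0,0,0],"claw": -1}
    - {"slide": [8,-32,0],"angular": [0,0,0],"claw": -1}
    - {"slide": [8,-35,0],"angular": [0,0,0],"claw": -1}
    - {"slide": [9,-38,0],"angular": [0,0,0],"claw": -1}
    - {"slide": [9,-38,0],"angular": [0,0,0],"claw": -1}
    - {"slide": [8,-35,0],"angular": [0,0,0],"claw": -1}
    - {"slide": [7,-30,0],"angular": [0,0,0],"claw": -1}
    - {"slide": [4.8,-18.6,0],"angular": [0,0,0],"claw": -1}

```text
time: 40.3
ee_pos: [0.4427, -0.0867, 0.1737]
tcp_rot: [-179.8, -0.1, 71.5]
wrist_force: [-0.5, -0.8, -2.8]
opening: 0.0239
grasp_force: 59.9
```

play_rows:
  increments:
    - {"slide": [0,0,0],"angular": [0,0,0],"claw": -1}
    - {"slide": [0,0,0],"angular": [0,0,0],"claw": -1}

```text
time: 40.5
ee_pos: [0.4449, -0.0877, 0.1745]
tcp_rot: [-179.9, -0.1, 71.5]
wrist_force: [1.1, -0.2, -2.4]
opening: 0.0242
grasp_force: 60.0
```

```bash
python3 - <<'E'
from h import *
go([.4459,-.088,.143],[180,0,71.5])
E
```

```text
t 40.5 pos [ 0.4449 -0.0877  0.1745] rpy [-1.7993e+02 -5.0000e-02  7.1480e+01] q [-11.2  -9.  -11.9  87.2   0.1  97.3] F [ 1.1 -0.2 -2.4] open 0.0242
slide [-0.   1.1 31.5]
rot [-0.07 -0.05 -0.02]
```

play_rows:
  increments:
    - {"slide": [0,0.8,10],"angular": [0,0,0],"claw": -1}
    - {"slide": [0,0,8],"angular": [0,0,0],"claw": -1}
    - {"slide": [0,0,4],"angular": [0,0,0],"claw": -1}
    - {"slide": [0,0,3],"angular": [0,0,0],"claw": -1}
    - {"slide": [0,0,3],"angular": [0,0,0],"claw": -1}
    - {"slide": [0,0,2],"angular": [0,0,0],"claw": -1}
    - {"slide": [0,0,0],"angular": [0,0,0],"claw": -1}

```text
time: 41.2
ee_pos: [0.446, -0.088, 0.1456]
tcp_rot: [-180.0, -0.1, 71.5]
wrist_force: [-0.8, 0.1, -1.8]
opening: 0.0236
grasp_force: 60.0
```

play_rows:
  increments:
    - {"slide": [0,0,1.5],"angular": [0,0,0],"claw": -1}
    - {"slide": [0,0,1],"angular": [0,0,0],"claw": -1}
    - {"slide": [0,0,0],"angular": [0,0,0],"claw": -1}

```text
time: 41.5
ee_pos: [0.446, -0.088, 0.1433]
tcp_rot: [-180.0, -0.1, 71.5]
wrist_force: [-0.2, 0.3, -3.2]
opening: 0.0238
grasp_force: 60.1
```

play_rows:
  increments:
    - {"slide": [0,0,1],"angular": [0,0,0],"claw": -1}
    - {"slide": [0,0,0],"angular": [0,0,0],"claw": -1}

```text
time: 41.7
ee_pos: [0.4461, -0.088, 0.1432]
tcp_rot: [180.0, -0.1, 71.5]
wrist_force: [-3.9, 0.6, 4.0]
opening: 0.0241
grasp_force: 60.7
```

play_rows:
  increments:
    - {"slide": [0,0,-0.8],"angular": [0,0,0],"claw": -0.4}
    - {"slide": [0,0,0],"angular": [0,0,0],"claw": -0.2}
    - {"slide": [0,0,0],"angular": [0,0,0],"claw": 0.2}
    - {"slide": [0,0,0],"angular": [0,0,0],"claw": 0.2}
    - {"slide": [0,0,-10],"angular": [0,0,0],"claw": 0.2}
    - {"slide": [0,0,-40],"angular": [0,0,0],"claw": 0.2}
    - {"slide": [0,0,-45],"angular": [0,0,0],"claw": 0.2}
    - {"slide": [0,0,0],"angular": [0,0,0],"claw": 0.2}
  squeeze: 40

```text
time: 42.5
ee_pos: [0.4475, -0.0884, 0.2446]
tcp_rot: [179.5, -0.1, 71.5]
wrist_force: [0.3, -0.5, -0.1]
opening: 0.0507
grasp_force: 0.0
```

```bash
python3 - <<'E'
from h import *
t,s=bot.camera("top"),bot.camera("scene")
for l in lids(t): print("white",l)
for l in lids(s,n="scene")[:4]: print("whiteS",l)
for k,v in knobs({"top":t,"scene":s}).items():
    for a in v: print(k,a)
go([.6446,.2183,.25])
E
```

```text
white (array([374., 300.]), array([ 0.4569, -0.3044]), np.float64(0.1486))
white (array([193., 186.]), array([0.6442, 0.2198]), np.float64(0.0017))
white (array([272., 174.]), array([0.6683, 0.024 ]), np.float64(0.0013))
whiteS (array([287., 269.]), array([0.6695, 0.0221]), np.float64(0.0005))
whiteS (array([371., 262.]), array([0.6452, 0.2172]), np.float64(0.0007))
whiteS (array([547., 213.]), array([0.4791, 0.6914]), np.float64(0.0079))
whiteS (array([508., 151.]), array([0.1975, 0.6701]), np.float64(0.0203))
lid2 (array([0.6422, 0.2186, 0.0467]), np.float64(0.0014), array([190.3, 183.8]), array([373.1, 252.7]), np.int32(97), np.int32(84))
lid3 (array([0.6658, 0.0227, 0.049 ]), np.float64(0.0023), array([271. , 171.7]), array([286.6, 258.5]), np.int32(80), np.int32(48))
t 42.6 pos [ 0.4466 -0.0882  0.2397] rpy [ 1.7986e+02 -9.0000e-02  7.1460e+01] q [-11.2  -8.3  -4.1  94.1   0.1  97.3] F [-0.   0.5 -0.8] open 0.0513
slide [353.6  90.3  -9.5]
```

play_rows:
  increments:
    - {"slide": [44.2,11.3,-2],"angular": [0,0,0],"claw": 0.2}
    - {"slide": [44.2,11.3,0],"angular": [0,0,0],"claw": 0.2}
    - {"slide": [44.2,11.3,0],"angular": [0,0,0],"claw": 0.2}
    - {"slide": [44.2,11.3,0],"angular": [0,0,0],"claw": 0.2}
    - {"slide": [44.2,11.3,0],"angular": [0,0,0],"claw": 0.2}
    - {"slide": [44.2,11.3,0],"angular": [0,0,0],"claw": 0.2}
    - {"slide": [44.2,11.3,0],"angular": [0,0,0],"claw": 0.2}
    - {"slide": [44.2,11.3,0],"angular": [0,0,0],"claw": 0.2}

```text
time: 43.4
ee_pos: [0.6445, 0.2201, 0.2392]
tcp_rot: [-179.9, -0.0, 71.5]
wrist_force: [0.7, -0.8, 0.8]
opening: 0.0513
grasp_force: 0.0
```

play_rows:
  increments:
    - {"slide": [0,0,0],"angular": [0,0,-7.4],"claw": 0.2}
    - {"slide": [0,0,0],"angular": [0,0,-7.4],"claw": 0.2}
    - {"slide": [0,0,0],"angular": [0,0,-7.4],"claw": 0.2}
    - {"slide": [0,0,30],"angular": [0,0,-7.4],"claw": 0.2}
    - {"slide": [0,0,30],"angular": [0,0,-7.4],"claw": 0.2}
    - {"slide": [0,0,0],"angular": [0,0,0],"claw": 0.2}
    - {"slide": [0,0,0],"angular": [0,0,0],"claw": 0.2}

```text
time: 44.1
ee_pos: [0.6436, 0.2183, 0.1801]
tcp_rot: [-179.9, -0.1, 108.2]
wrist_force: [-0.2, -0.4, 1.2]
opening: 0.0516
grasp_force: 0.0
```

```bash
python3 - <<'E'
from h import *
s=bot.camera("scene")
for l in lids(s,n="scene")[:3]: print("whiteS",l)
go([.6447,.2185,.051],[180,0,108.7])
E
```

```text
whiteS (array([287., 269.]), array([0.6697, 0.022 ]), np.float64(0.0006))
whiteS (array([547., 213.]), array([0.4727, 0.6945]), np.float64(0.0082))
whiteS (array([244., 177.]), array([ 0.3474, -0.1114]), np.float64(0.0111))
t 44.15 pos [0.6442 0.2185 0.1815] rpy [ 1.7995e+02 -6.0000e-02  1.0826e+02] q [18.7 22.6 23.5 90.8  0.1 90.5] F [-0.8 -0.5  0.4] open 0.0513
slide [ -0.3   0.4 130.5]
rot [ 0.05 -0.06 -0.44]
```

play_rows:
  increments:
    - {"slide": [-0.3,0.4,40],"angular": [0,0,0],"claw": 0.2}
    - {"slide": [0,0,45],"angular": [0,0,0],"claw": 0.2}
    - {"slide": [0,0,28],"angular": [0,0,0],"claw": 0.2}
    - {"slide": [0,0,12],"angular": [0,0,0],"claw": 0.2}
    - {"slide": [0,0,3],"angular": [0,0,0],"claw": 0.2}
    - {"slide": [0,0,0],"angular": [0,0,0],"claw": 0.1}
    - {"slide": [0,0,0],"angular": [0,0,0],"claw": -0.2}
    - {"slide": [0,0,0],"angular": [0,0,0],"claw": -0.4}
  squeeze: 40

```text
time: 44.95
ee_pos: [0.6454, 0.2187, 0.0545]
tcp_rot: [179.8, -0.1, 108.4]
wrist_force: [1.3, -0.2, 5.9]
opening: 0.0259
grasp_force: 4.5
```

play_rows:
  increments:
    - {"slide": [0,0,0],"angular": [0,0,0],"claw": -0.6}
    - {"slide": [0,0,0],"angular": [0,0,0],"claw": -1}
    - {"slide": [0,0,0],"angular": [0,0,0],"claw": -1}
    - {"slide": [0,0,0],"angular": [0,0,0],"claw": -1}
    - {"slide": [0,0,0],"angular": [0,0,0],"claw": -1}

```text
time: 45.45
ee_pos: [0.6455, 0.2187, 0.0547]
tcp_rot: [179.8, -0.1, 108.4]
wrist_force: [-2.1, -0.1, 6.6]
opening: 0.0243
grasp_force: 39.2
```

play_rows:
  increments:
    - {"slide": [0,0,-5],"angular": [0,0,0],"claw": -1}
    - {"slide": [0,0,-20],"angular": [0,0,0],"claw": -1}
    - {"slide": [0,0,-40],"angular": [0,0,0],"claw": -1}
    - {"slide": [0,0,-40],"angular": [0,0,0],"claw": -1}
    - {"slide": [0,0,-20],"angular": [0,0,0],"claw": -1}
    - {"slide": [0,0,0],"angular": [0,0,0],"claw": -1}
    - {"slide": [0,0,0],"angular": [0,0,0],"claw": -1}
  squeeze: 60

```text
time: 46.15
ee_pos: [0.6446, 0.2183, 0.1768]
tcp_rot: [180.0, -0.1, 108.5]
wrist_force: [-0.3, -0.6, -3.4]
opening: 0.024
grasp_force: 59.3
```

```bash
python3 - <<'E'
from h import *
s=bot.camera("scene")
go([.471,.2709,.165]); o=bot.get_obs()["ee_pos"]
print(proj("scene",[o-[0,0,.033],o-[0,.053,.033],o-[0,-.053,.033],o-[-.053,0,.033]]).round(1))
cv2.imwrite("pics/g10.png",cv2.resize(s[150:300,280:480],None,fx=3,fy=3)[:,:,::-1])
E
```

```text
t 46.2 pos [0.6442 0.2182 0.1756] rpy [-1.7990e+02 -6.0000e-02  1.0846e+02] q [18.7 22.7 23.  90.3  0.1 90.2] F [ 0.6  0.5 -3.1] open 0.024
slide [ 104.8 -147.6   11. ]
[[380.2 224.1]
 [354.9 223.7]
 [405.8 224.5]
 [384.2 243.2]]
```

View pics/g10.png

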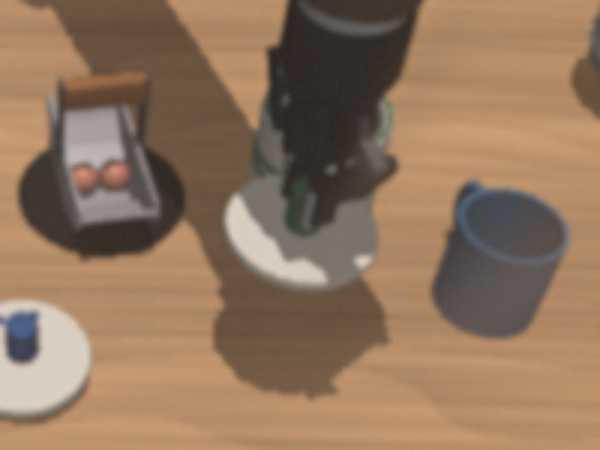

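play_rows:
  increments:
    - {"slide": [8,-11.3,0],"angular": [0,0,0],"claw": -1}
    - {"slide": [18,-25.3,0],"angular": [0,0,0],"claw": -1}
    - {"slide": [23,-32.4,0],"angular": [0,0,0],"claw": -1}
    - {"slide": [23,-32.4,0],"angular": [0,0,0],"claw": -1}
    - {"slide": [18,-25.3,0],"angular": [0,0,0],"claw": -1}
    - {"slide": [10,-14.1,0],"angular": [0,0,0],"claw": -1}
    - {"slide": [4.8,-6.8,0],"angular": [0,0,0],"claw": -1}
    - {"slide": [0,0,0],"angular": [0,0,0],"claw": -1}

```text
time: 47.0
ee_pos: [0.4706, 0.271, 0.1764]
tcp_rot: [-179.9, -0.0, 108.5]
wrist_force: [0.4, -0.2, -2.3]
opening: 0.0239
grasp_force: 59.6
```

play_rows:
  increments:
    - {"slide": [0,0,0],"angular": [0,0,0],"claw": -1}
    - {"slide": [0,0,0],"angular": [0,0,0],"claw": -1}

```text
time: 47.2
ee_pos: [0.4722, 0.2707, 0.177]
tcp_rot: [180.0, -0.0, 108.4]
wrist_force: [0.8, 0.4, -2.8]
opening: 0.0238
grasp_force: 59.6
```

```bash
python3 - <<'E'
from h import *
go([.471,.2709,.1447])
E
```

```text
t 47.2 pos [0.4722 0.2707 0.177 ] rpy [ 1.8000e+02 -5.0000e-02  1.0842e+02] q [ 29.8   3.3   0.2  86.9   0.  101.4] F [ 0.8  0.4 -2.8] open 0.0238
slide [ 0.6 -1.  32.3]
```

play_rows:
  increments:
    - {"slide": [0.5,-0.8,10],"angular": [0,0,0],"claw": -1}
    - {"slide": [0,0,8],"angular": [0,0,0],"claw": -1}
    - {"slide": [0,0,4],"angular": [0,0,0],"claw": -1}
    - {"slide": [0,0,3],"angular": [0,0,0],"claw": -1}
    - {"slide": [0,0,3],"angular": [0,0,0],"claw": -1}
    - {"slide": [0,0,2],"angular": [0,0,0],"claw": -1}
    - {"slide": [0,0,0],"angular": [0,0,0],"claw": -1}

```text
time: 47.9
ee_pos: [0.4705, 0.2713, 0.1474]
tcp_rot: [180.0, -0.1, 108.5]
wrist_force: [-0.2, -0.4, -1.9]
opening: 0.024
grasp_force: 59.6
```

play_rows:
  increments:
    - {"slide": [0,0,1],"angular": [0,0,0],"claw": -1}
    - {"slide": [0,0,1],"angular": [0,0,0],"claw": -1}
    - {"slide": [0,0,0],"angular": [0,0,0],"claw": -1}

```text
time: 48.2
ee_pos: [0.4705, 0.2713, 0.1455]
tcp_rot: [180.0, -0.1, 108.5]
wrist_force: [0.5, 0.3, -3.4]
opening: 0.024
grasp_force: 59.6
```

play_rows:
  increments:
    - {"slide": [0,0,0.7],"angular": [0,0,0],"claw": -1}
    - {"slide": [0,0,0],"angular": [0,0,0],"claw": -1}

```text
time: 48.4
ee_pos: [0.4705, 0.2713, 0.1449]
tcp_rot: [180.0, -0.1, 108.5]
wrist_force: [-0.3, -0.1, -2.7]
opening: 0.0239
grasp_force: 59.8
```

play_rows:
  increments:
    - {"slide": [0,0,0.7],"angular": [0,0,0],"claw": -1}
    - {"slide": [0,0,0.3],"angular": [0,0,0],"claw": -1}
    - {"slide": [0,0,0],"angular": [0,0,0],"claw": -1}

```text
time: 48.7
ee_pos: [0.4706, 0.2713, 0.1448]
tcp_rot: [179.9, -0.1, 108.5]
wrist_force: [-2.6, -1.4, 5.9]
opening: 0.0236
grasp_force: 60.4
```

play_rows:
  increments:
    - {"slide": [0,0,-0.5],"angular": [0,0,0],"claw": -0.4}
    - {"slide": [0,0,0],"angular": [0,0,0],"claw": -0.2}
    - {"slide": [0,0,0],"angular": [0,0,0],"claw": 0.2}
    - {"slide": [0,0,0],"angular": [0,0,0],"claw": 0.2}
    - {"slide": [0,0,-10],"angular": [0,0,0],"claw": 0.2}
    - {"slide": [0,0,-40],"angular": [0,0,0],"claw": 0.2}
    - {"slide": [0,0,-45],"angular": [0,0,0],"claw": 0.2}
    - {"slide": [0,0,0],"angular": [0,0,0],"claw": 0.2}
  squeeze: 40

```text
time: 49.5
ee_pos: [0.4719, 0.2719, 0.2464]
tcp_rot: [179.4, -0.2, 108.5]
wrist_force: [-0.8, 0.9, 0.1]
opening: 0.0513
grasp_force: 0.0
```

```bash
python3 - <<'E'
from h import *
t,s=bot.camera("top"),bot.camera("scene")
for l in lids(t): print("white",l)
for l in lids(s,n="scene")[:5]: print("whiteS",l)
for k,v in knobs({"top":t,"scene":s}).items():
    for a in v: print(k,a)
go([.6688,.0229,.25])
E
```

```text
white (array([323., 262.]), array([ 0.4482, -0.0948]), np.float64(0.005))
white (array([ 33., 336.]), array([0.2386, 0.5844]), np.float64(0.1709))
white (array([272., 174.]), array([0.6675, 0.0238]), np.float64(0.0009))
whiteS (array([287., 269.]), array([0.6695, 0.0221]), np.float64(0.0005))
whiteS (array([547., 213.]), array([0.4799, 0.6909]), np.float64(0.0091))
whiteS (array([244., 177.]), array([ 0.3333, -0.1089]), np.float64(0.0092))
whiteS (array([509., 151.]), array([0.1978, 0.6696]), np.float64(0.0197))
whiteS (array([48., 53.]), array([-0.5124, -0.9454]), np.float64(0.2807))
lid3 (array([0.6657, 0.0228, 0.049 ]), np.float64(0.0021), array([271. , 171.7]), array([286.7, 258.5]), np.int32(80), np.int32(48))
t 49.6 pos [0.471  0.2715 0.2411] rpy [ 1.7980e+02 -9.0000e-02  1.0846e+02] q [2.990e+01 3.700e+00 7.700e+00 9.380e+01 1.000e-01 1.015e+02] F [-0.1 -0.5 -0.2] open 0.0514
slide [-298.4  108.9   -9. ]
```

play_rows:
  increments:
    - {"slide": [-42.6,15.6,-2],"angular": [0,0,0],"claw": 0.2}
    - {"slide": [-42.6,15.6,0],"angular": [0,0,0],"claw": 0.2}
    - {"slide": [-42.6,15.6,0],"angular": [0,0,0],"claw": 0.2}
    - {"slide": [-42.6,15.6,0],"angular": [0,0,0],"claw": 0.2}
    - {"slide": [-42.6,15.6,0],"angular": [0,0,0],"claw": 0.2}
    - {"slide": [-42.6,15.6,0],"angular": [0,0,0],"claw": 0.2}
    - {"slide": [-42.6,15.6,0],"angular": [0,0,0],"claw": 0.2}
    - {"slide": [0,0,0],"angular": [0,0,8.2],"claw": 0.2}

```text
time: 50.4
ee_pos: [0.6703, 0.0184, 0.2374]
tcp_rot: [-179.8, -0.0, 100.0]
wrist_force: [-0.2, 0.9, -0.9]
opening: 0.0511
grasp_force: 0.0
```

play_rows:
  increments:
    - {"slide": [0,0,30],"angular": [0,0,8.2],"claw": 0.2}
    - {"slide": [0,0,30],"angular": [0,0,0],"claw": 0.2}
    - {"slide": [0,0,0],"angular": [0,0,0],"claw": 0.2}
    - {"slide": [0,0,0],"angular": [0,0,0],"claw": 0.2}

```text
time: 50.8
ee_pos: [0.6679, 0.023, 0.1807]
tcp_rot: [-179.9, -0.1, 92.1]
wrist_force: [0.1, 0.2, 0.2]
opening: 0.0513
grasp_force: 0.0
```

```bash
python3 - <<'E'
from h import *
s=bot.camera("scene")
go([.6687,.0229,.053],[180,0,92])
hsv=cv2.cvtColor(s,cv2.COLOR_RGB2HSV); m=cv2.inRange(hsv,(100,100,30),(130,255,255))
k,lab,st,ce=cv2.connectedComponentsWithStats(m); print([(ce[i].round(1),st[i,4]) for i in range(1,k) if 15<st[i,4]<400 and 230<ce[i][1]<290])
E
```

```text
t 50.85 pos [0.6686 0.023  0.1822] rpy [ 1.7996e+02 -7.0000e-02  9.2100e+01] q [ 1.9 20.9 21.4 90.4  0.1 89.8] F [ 0.2  0.9 -0.3] open 0.0516
slide [ -0.3   0.  129.2]
rot [ 0.04 -0.07  0.1 ]
[]
```

```bash
python3 - <<'E'
from h import *
s=bot.camera("scene")
cv2.imwrite("pics/g11.png",cv2.resize(s[160:310,190:390],None,fx=3,fy=3)[:,:,::-1])
E
```

```text
(no output)
```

View pics/g11.png

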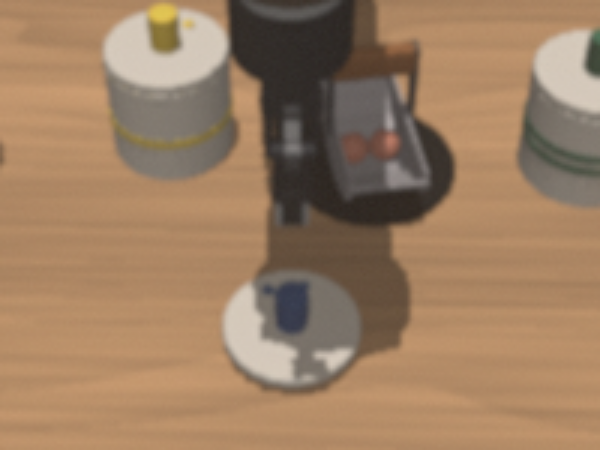

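play_rows:
  increments:
    - {"slide": [-0.3,0,40],"angular": [0,0,0],"claw": 0.2}
    - {"slide": [0,0,45],"angular": [0,0,0],"claw": 0.2}
    - {"slide": [0,0,28],"angular": [0,0,0],"claw": 0.2}
    - {"slide": [0,0,12],"angular": [0,0,0],"claw": 0.2}
    - {"slide": [0,0,3],"angular": [0,0,0],"claw": 0.2}
    - {"slide": [0,0,0],"angular": [0,0,0],"claw": 0.1}
    - {"slide": [0,0,0],"angular": [0,0,0],"claw": -0.2}
    - {"slide": [0,0,0],"angular": [0,0,0],"claw": -0.4}
  squeeze: 40

```text
time: 51.7
ee_pos: [0.6693, 0.0228, 0.0551]
tcp_rot: [179.8, -0.1, 92.1]
wrist_force: [0.0, 0.1, 5.9]
opening: 0.0255
grasp_force: 4.4
```

play_rows:
  increments:
    - {"slide": [0,0,0],"angular": [0,0,0],"claw": -0.6}
    - {"slide": [0,0,0],"angular": [0,0,0],"claw": -1}
    - {"slide": [0,0,0],"angular": [0,0,0],"claw": -1}
    - {"slide": [0,0,0],"angular": [0,0,0],"claw": -1}
    - {"slide": [0,0,0],"angular": [0,0,0],"claw": -1}

```text
time: 52.2
ee_pos: [0.6694, 0.0228, 0.0553]
tcp_rot: [179.8, -0.1, 92.1]
wrist_force: [-2.5, -0.9, 6.7]
opening: 0.0249
grasp_force: 39.1
```

play_rows:
  increments:
    - {"slide": [0,0,-5],"angular": [0,0,0],"claw": -1}
    - {"slide": [0,0,-20],"angular": [0,0,0],"claw": -1}
    - {"slide": [0,0,-40],"angular": [0,0,0],"claw": -1}
    - {"slide": [0,0,-40],"angular": [0,0,0],"claw": -1}
    - {"slide": [0,0,-20],"angular": [0,0,0],"claw": -1}
    - {"slide": [0,0,-10],"angular": [0,0,0],"claw": -1}
    - {"slide": [0,0,0],"angular": [0,0,0],"claw": -1}
  squeeze: 60

```text
time: 52.9
ee_pos: [0.669, 0.0226, 0.1892]
tcp_rot: [179.9, -0.1, 92.1]
wrist_force: [-1.3, 0.3, -3.8]
opening: 0.024
grasp_force: 59.4
```

```bash
python3 - <<'E'
from h import *
s=bot.camera("scene")
go([.4855,-.294,.165]); o=bot.get_obs()["ee_pos"]; g=np.array([0,0,.034])
c=proj("scene",[o-g])[0]; print(c.round(1),proj("scene",[o-g-[0,.053,0],o-g+[0,.053,0]]).round(1))
hsv=cv2.cvtColor(s,cv2.COLOR_RGB2HSV); m=cv2.inRange(hsv,(0,0,60),(180,60,255))
r=int(c[1])+4
print([(k,np.flatnonzero(m[k,230:350])[[0,-1]]+230) for k in range(r-4,r+6,2)])
E
```

```text
t 52.95 pos [0.6685 0.0226 0.1875] rpy [-1.7999e+02 -6.0000e-02  9.2060e+01] q [ 1.9 21.1 22.1 91.1  0.1 89.9] F [-0.1 -0.4 -2.9] open 0.0238
slide [-309.8 -194.3   22.2]
[287.  227.5] [[261.3 227.1]
 [312.8 227.9]]
[(227, array([262, 334])), (229, array([262, 313])), (231, array([262, 313])), (233, array([262, 313])), (235, array([262, 312]))]
```

play_rows:
  increments:
    - {"slide": [-15,-9.4,0],"angular": [0,0,0],"claw": -1}
    - {"slide": [-30,-18.8,0],"angular": [0,0,0],"claw": -1}
    - {"slide": [-36,-22.6,0],"angular": [0,0,0],"claw": -1}
    - {"slide": [-36,-22.6,0],"angular": [0,0,0],"claw": -1}
    - {"slide": [-36,-22.6,0],"angular": [0,0,0],"claw": -1}
    - {"slide": [-36,-22.6,0],"angular": [0,0,0],"claw": -1}
    - {"slide": [-36,-22.6,0],"angular": [0,0,0],"claw": -1}
    - {"slide": [-36,-22.6,0],"angular": [0,0,0],"claw": -1}

```text
time: 53.75
ee_pos: [0.5124, -0.2451, 0.1855]
tcp_rot: [-179.9, -0.1, 92.1]
wrist_force: [-0.2, -1.4, -3.3]
opening: 0.0237
grasp_force: 59.6
```

play_rows:
  increments:
    - {"slide": [-28,-17.5,0],"angular": [0,0,0],"claw": -1}
    - {"slide": [-14,-8.8,0],"angular": [0,0,0],"claw": -1}
    - {"slide": [-6.8,-4.2,0],"angular": [0,0,0],"claw": -1}
    - {"slide": [0,0,0],"angular": [0,0,0],"claw": -1}
    - {"slide": [0,0,0],"angular": [0,0,0],"claw": -1}
    - {"slide": [0,0,0],"angular": [0,0,0],"claw": -1}

```text
time: 54.35
ee_pos: [0.4862, -0.2929, 0.1874]
tcp_rot: [180.0, -0.1, 92.1]
wrist_force: [0.6, -0.1, -3.9]
opening: 0.0241
grasp_force: 59.7
```

```bash
python3 - <<'E'
from h import *
go([.4855,-.2939,.1453])
E
```

```text
t 54.35 pos [ 0.4862 -0.2929  0.1874] rpy [ 1.7999e+02 -9.0000e-02  9.2150e+01] q [-31.1   6.6   4.9  88.3   0.1  56.7] F [ 0.6 -0.1 -3.9] open 0.0241
slide [-1.1 -0.7 42.1]
```

play_rows:
  increments:
    - {"slide": [-1,-0.5,12],"angular": [0,0,0],"claw": -1}
    - {"slide": [0,0,12],"angular": [0,0,0],"claw": -1}
    - {"slide": [0,0,8],"angular": [0,0,0],"claw": -1}
    - {"slide": [0,0,3],"angular": [0,0,0],"claw": -1}
    - {"slide": [0,0,3],"angular": [0,0,0],"claw": -1}
    - {"slide": [0,0,2],"angular": [0,0,0],"claw": -1}
    - {"slide": [0,0,0],"angular": [0,0,0],"claw": -1}

```text
time: 55.05
ee_pos: [0.4862, -0.2968, 0.1507]
tcp_rot: [179.7, 0.3, 92.0]
wrist_force: [-2.6, -7.7, 17.3]
opening: 0.024
grasp_force: 63.6
```

play_rows:
  increments:
    - {"slide": [0,0,1],"angular": [0,0,0],"claw": -1}
    - {"slide": [0,0,1],"angular": [0,0,0],"claw": -1}
    - {"slide": [0,0,0],"angular": [0,0,0],"claw": -1}

```text
time: 55.35
ee_pos: [0.4865, -0.2976, 0.1501]
tcp_rot: [179.6, 0.4, 92.0]
wrist_force: [-1.3, -8.2, 24.2]
opening: 0.0236
grasp_force: 64.9
```

play_rows:
  increments:
    - {"slide": [0,0,0.7],"angular": [0,0,0],"claw": -1}
    - {"slide": [0,0,0],"angular": [0,0,0],"claw": -1}

```text
time: 55.55
ee_pos: [0.4866, -0.2978, 0.15]
tcp_rot: [179.6, 0.4, 92.0]
wrist_force: [-2.5, -9.9, 27.1]
opening: 0.024
grasp_force: 65.3
```

play_rows:
  increments:
    - {"slide": [0,0,-6],"angular": [0,0,0],"claw": -1}
    - {"slide": [0,0,-6],"angular": [0,0,0],"claw": -1}
    - {"slide": [0,0,-6],"angular": [0,0,0],"claw": -1}
    - {"slide": [0,0,0],"angular": [0,0,0],"claw": -1}
    - {"slide": [0,0,0],"angular": [0,0,0],"claw": -1}

```text
time: 56.05
ee_pos: [0.4849, -0.2947, 0.1623]
tcp_rot: [-180.0, -0.1, 92.1]
wrist_force: [-0.6, 0.2, -3.1]
opening: 0.0236
grasp_force: 61.8
```

```bash
python3 - <<'E'
from h import *
t,s=bot.camera("top"),bot.camera("scene")
go([.4855,-.2939,.1453]); o=bot.get_obs()["ee_pos"]
print("lid edges", proj("scene",[o-[0,.053,.0353],o-[0,-.053,.0353],o-[-.053,0,.0353]]).round(1))
print("jar bottom edges", proj("scene",[[.4855,-.2939-.054,.05],[.4855,-.2939+.054,.05],[.4855+.054,-.2939,0]]).round(1))
print("jar rim", proj("scene",[[.4855,-.2939-.054,.1],[.4855,-.2939+.054,.1]]).round(1))
cv2.imwrite("pics/g12.png",cv2.resize(s[140:250,110:220],None,fx=5,fy=5,interpolation=cv2.INTER_CUBIC)[:,:,::-1])
E
```

```text
t 56.15 pos [ 0.4849 -0.2947  0.1623] rpy [-1.7996e+02 -1.1000e-01  9.2070e+01] q [-31.3   6.6   2.1  85.6   0.1  56.6] F [ 0.1  0.3 -3.3] open 0.0238
slide [ 0.7  0.7 17. ]
lid edges [[137.7 178. ]
 [180.8 178.6]
 [153.5 192.7]]
jar bottom edges [[145.4 201.1]
 [187.  201.7]
 [165.2 229.9]]
jar rim [[140.3 186.5]
 [183.5 187.1]]
```

View pics/g12.png

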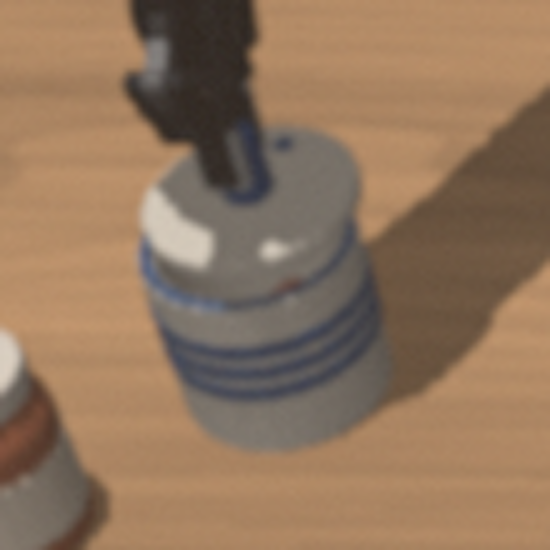

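```bash
python3 - <<'E'
from h import *
def fit(n,im,x,y,lo,hi,r=30,cut=None):
    hsv=cv2.cvtColor(im,cv2.COLOR_RGB2HSV); m=cv2.inRange(hsv,lo,hi); w=np.zeros_like(m); cv2.circle(w,(x,y),r,255,-1)
    p=np.argwhere(m&w)[:,::-1]; P=plane(n,p,.1); c=P.mean(0)
    g=None
    for tol in (.02,.01,.006,.005,.005):
        Q=P[abs(np.hypot(*(P-c).T)-.050)<tol]; c,e=circ(Q,.050)
    return c.round(4),round(e,4),len(Q)
s0=cv2.imread("pics/scene0.png")[:,:,::-1].copy(); t0=cv2.imread("pics/top0.png")[:,:,::-1].copy()
now=bot.camera("scene")
S={"j1":(246,183,(20,90,80),(38,255,255)),"j2":(388,190,(40,25,20),(95,255,255)),"j3":(162,188,(100,50,40),(130,255,255))}
T={"j1":(323,263),"j2":(163,256),"j3":(415,242)}
for k,(x,y,lo,hi) in S.items():
    print(k,"scene",fit("scene",s0,x,y,lo,hi,24),"top",fit("top",t0,*T[k],lo,hi,34))
x,y,lo,hi=S["j3"];print("now",fit("scene",now,x,y,lo,hi,27))
E
```

```text
j1 scene (array([ 0.4452, -0.0899]), np.float64(0.002), 239) top (array([ 0.445 , -0.0868]), np.float64(0.0022), 570)
j2 scene (array([0.5155, 0.2539]), np.float64(0.0018), 35) top (array([0.4707, 0.2727]), np.float64(0.002), 469)
j3 scene (array([ 0.4862, -0.2999]), np.float64(0.0006), 17) top (array([ 0.4865, -0.2968]), np.float64(0.0014), 345)
now (array([ 0.4883, -0.2982]), np.float64(0.0013), 18)
```

play_rows:
  increments:
    - {"slide": [-3.8,1.6,0],"angular": [0,0,0],"claw": -1}
    - {"slide": [0,0,3],"angular": [0,0,0],"claw": -1}
    - {"slide": [0,0,3],"angular": [0,0,0],"claw": -1}
    - {"slide": [0,0,2],"angular": [0,0,0],"claw": -1}
    - {"slide": [0,0,2],"angular": [0,0,0],"claw": -1}
    - {"slide": [0,0,2],"angular": [0,0,0],"claw": -1}
    - {"slide": [0,0,2],"angular": [0,0,0],"claw": -1}
    - {"slide": [0,0,0],"angular": [0,0,0],"claw": -1}

```text
time: 57.0
ee_pos: [0.4871, -0.2993, 0.1499]
tcp_rot: [179.9, 0.0, 92.0]
wrist_force: [-0.6, -3.5, 3.1]
opening: 0.0236
grasp_force: 62.6
```

play_rows:
  increments:
    - {"slide": [0,0,-2],"angular": [0,0,0],"claw": -1}
    - {"slide": [-1.5,0,0],"angular": [0,0,0],"claw": -1}
    - {"slide": [0,0,1.5],"angular": [0,0,0],"claw": -1}
    - {"slide": [0,0,1],"angular": [0,0,0],"claw": -1}
    - {"slide": [0,0,1],"angular": [0,0,0],"claw": -1}
    - {"slide": [0,0,0],"angular": [0,0,0],"claw": -1}

```text
time: 57.6
ee_pos: [0.4868, -0.2999, 0.1476]
tcp_rot: [180.0, -0.1, 92.1]
wrist_force: [-1.6, 1.5, 1.9]
opening: 0.0242
grasp_force: 62.5
```

play_rows:
  increments:
    - {"slide": [0,0,1],"angular": [0,0,0],"claw": -1}
    - {"slide": [0,0,0.5],"angular": [0,0,0],"claw": -1}
    - {"slide": [0,0,0],"angular": [0,0,0],"claw": -1}

```text
time: 57.9
ee_pos: [0.487, -0.3, 0.1467]
tcp_rot: [179.9, -0.1, 92.1]
wrist_force: [-2.1, 4.4, 5.6]
opening: 0.0238
grasp_force: 62.9
```

```bash
python3 - <<'E'
from h import *
s=bot.camera("scene"); go([.4868,-.2990,.145])
cv2.imwrite("pics/g13.png",cv2.resize(s[140:250,110:220],None,fx=5,fy=5,interpolation=cv2.INTER_CUBIC)[:,:,::-1])
E
```

```text
t 57.95 pos [ 0.487  -0.3     0.1468] rpy [ 1.7993e+02 -5.0000e-02  9.2080e+01] q [-31.7   7.1   1.   83.8   0.1  56.3] F [-1.7  4.6  6.3] open 0.0242
slide [ 1.  -0.2  1.8]
```

View pics/g13.png

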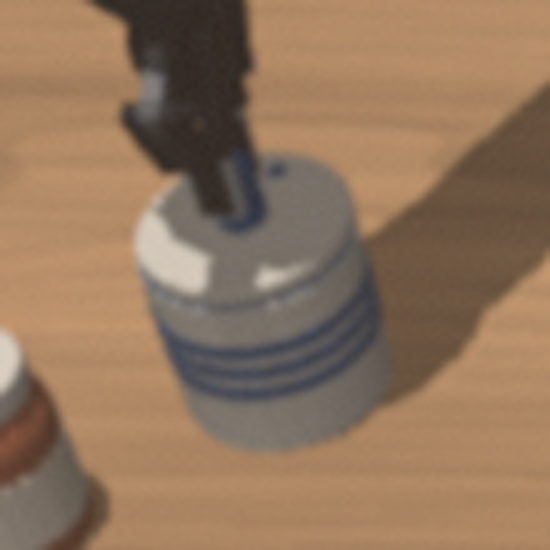

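I've lost count: that was my 16th viewed picture, over the limit of 14, so I'll use only numbers from here. It shows lid 3 nearly flush in jar 3, sitting about 1 mm to the left (flange left edge at crop (136,240)). I'll centre it and let it down.

play_rows:
  increments:
    - {"slide": [1.2,0,0],"angular": [0,0,0],"claw": -1}
    - {"slide": [0,0,0.7],"angular": [0,0,0],"claw": -1}
    - {"slide": [0,0,0.7],"angular": [0,0,0],"claw": -1}
    - {"slide": [0,0,0],"angular": [0,0,0],"claw": -1}

```text
time: 58.35
ee_pos: [0.4871, -0.2992, 0.1459]
tcp_rot: [179.9, 0.0, 92.1]
wrist_force: [-2.7, 3.7, 10.4]
opening: 0.0236
grasp_force: 63.2
```

play_rows:
  increments:
    - {"slide": [0,0,0.5],"angular": [0,0,0],"claw": -1}
    - {"slide": [0,0,0.5],"angular": [0,0,0],"claw": -1}
    - {"slide": [0,0,0],"angular": [0,0,0],"claw": -1}

```text
time: 58.65
ee_pos: [0.487, -0.2989, 0.1448]
tcp_rot: [179.9, -0.0, 92.1]
wrist_force: [-3.5, 4.8, 10.3]
opening: 0.024
grasp_force: 63.3
```

play_rows:
  increments:
    - {"slide": [0.8,-0.8,0],"angular": [0,0,0],"claw": -1}
    - {"slide": [0,0,0.6],"angular": [0,0,0],"claw": -1}
    - {"slide": [0,0,0],"angular": [0,0,0],"claw": -1}

```text
time: 58.95
ee_pos: [0.4866, -0.2982, 0.1445]
tcp_rot: [179.8, -0.0, 92.1]
wrist_force: [-1.5, 5.0, 10.3]
opening: 0.0237
grasp_force: 63.5
```

play_rows:
  increments:
    - {"slide": [0,0,0.8],"angular": [0,0,0],"claw": -1}
    - {"slide": [0,0,0],"angular": [0,0,0],"claw": -1}

```text
time: 59.15
ee_pos: [0.4866, -0.2982, 0.1444]
tcp_rot: [179.8, 0.0, 92.1]
wrist_force: [-3.0, 5.6, 15.2]
opening: 0.0239
grasp_force: 63.7
```

play_rows:
  increments:
    - {"slide": [0,0,-1.5],"angular": [0,0,0],"claw": -0.4}
    - {"slide": [0,0,0],"angular": [0,0,0],"claw": -0.2}
    - {"slide": [0,0,0],"angular": [0,0,0],"claw": 0.2}
    - {"slide": [0,0,0],"angular": [0,0,0],"claw": 0.2}
    - {"slide": [0,0,-10],"angular": [0,0,0],"claw": 0.2}
    - {"slide": [0,0,-40],"angular": [0,0,0],"claw": 0.2}
    - {"slide": [0,0,-45],"angular": [0,0,0],"claw": 0.2}
    - {"slide": [0,0,-40],"angular": [0,0,0],"claw": 0.2}
  squeeze: 40

```text
time: 59.95
ee_pos: [0.4857, -0.2983, 0.2814]
tcp_rot: [179.9, -0.0, 92.1]
wrist_force: [1.1, -0.6, 0.8]
opening: 0.0511
grasp_force: 0.0
```

play_rows:
  increments:
    - {"slide": [30,-40,0],"angular": [0,0,0],"claw": 0.2}
    - {"slide": [30,-40,0],"angular": [0,0,0],"claw": 0.2}
    - {"slide": [30,-40,0],"angular": [0,0,0],"claw": 0.2}
    - {"slide": [30,-40,0],"angular": [0,0,0],"claw": 0.2}
    - {"slide": [30,0,0],"angular": [0,0,0],"claw": 0.2}
    - {"slide": [30,0,0],"angular": [0,0,0],"claw": 0.2}
    - {"slide": [0,0,0],"angular": [0,0,0],"claw": 0.2}
    - {"slide": [0,0,0],"angular": [0,0,0],"claw": 0.2}

```text
time: 60.75
ee_pos: [0.3196, -0.124, 0.2796]
tcp_rot: [179.9, -0.0, 92.2]
wrist_force: [0.2, 0.1, 0.3]
opening: 0.0514
grasp_force: 0.0
```

```bash
python3 - <<'E'
from h import *
t,s=bot.camera("top"),bot.camera("scene"); go([0,0,0])
for n,im in(("top",t),("scene",s)):
    for l in lids(im,n=n,z=.11): print(n,l)
R=[("lid1",(20,110,80),(38,255,255)),("lid2",(40,40,10),(95,255,255)),("lid3",(100,100,30),(130,255,255))]
for nm,lo,hi in R:
    q={}
    for n,im in(("top",t),("scene",s)):
        m=cv2.inRange(cv2.cvtColor(im,cv2.COLOR_RGB2HSV),lo,hi); k,lab,st,ce=cv2.connectedComponentsWithStats(m)
        q[n]=[(ce[i],st[i]) for i in range(1,k) if 25<st[i,4]<400]
    for a,sa in q["top"]:
        for b,sb in q["scene"]:
            p,e=tri(a,b)
            if e<.012 and .09<p[2]<.17: print(nm,p.round(4),round(e,4),sa[4],sb[4])
# knob top edges in scene image rows
m=cv2.inRange(cv2.cvtColor(t,cv2.COLOR_RGB2HSV),(0,70,60),(10,255,255));k,lab,st,ce=cv2.connectedComponentsWithStats(m)
print("balls top",[(ce[i].round(),st[i,4]) for i in range(1,k) if st[i,4]>15])
E
```

```text
t 60.85 pos [ 0.3197 -0.1247  0.2791] rpy [ 1.7997e+02 -5.0000e-02  9.2050e+01] q [-2.140e+01 -2.200e+01 -1.040e+01  1.016e+02  1.000e-01  6.660e+01] F [-0.3  0.4  0.2] open 0.0509
slide [ 135.8 -315.2  279. ]
top (array([446., 393.]), array([ 0.2081, -0.3133]), np.float64(0.068))
top (array([323., 262.]), array([ 0.4464, -0.0879]), np.float64(0.0004))
top (array([159., 254.]), array([0.4712, 0.2732]), np.float64(0.0013))
top (array([420., 241.]), array([ 0.4858, -0.2993]), np.float64(0.0011))
scene (array([157., 185.]), array([ 0.4883, -0.301 ]), np.float64(0.0009))
scene (array([390., 185.]), array([0.4743, 0.2712]), np.float64(0.0023))
scene (array([244., 177.]), array([ 0.4488, -0.089 ]), np.float64(0.0021))
scene (array([48., 53.]), array([-0.2236, -0.7838]), np.float64(0.2096))
scene (array([326.,  48.]), array([-0.0965,  0.0981]), np.float64(0.2127))
lid1 [ 0.446  -0.0885  0.1323] 0.0024 103 129
lid2 [0.4705 0.2724 0.1305] 0.0023 131 110
balls top [(array([515.,  62.]), np.int32(155)), (array([449.,  64.]), np.int32(23)), (array([462.,  63.]), np.int32(17)), (array([373.,  66.]), np.int32(29)), (array([397.,  66.]), np.int32(48)), (array([428.,  64.]), np.int32(35)), (array([345.,  67.]), np.int32(36)), (array([262.,  70.]), np.int32(164)), (array([202.,  72.]), np.int32(38)), (array([121.,  76.]), np.int32(122)), (array([65., 78.]), np.int32(60)), (array([16., 80.]), np.int32(43)), (array([265.,  94.]), np.int32(23)), (array([277.,  94.]), np.int32(19)), (array([303.,  95.]), np.int32(185)), (array([252., 253.]), np.int32(34)), (array([241., 256.]), np.int32(32))]
```

```bash
python3 -c "
from workcell import bot
print(bot.job_done())"
```

```text
the job is handed in; nothing more can be done
None
```

Handed in at about 61 s: jars 1, 2 and 3 got 2, 3 and 2 balls in that order, the cup is upright on its mat with the last 2, and each jar has its own lid (lid 3 jammed at about 27 N and was re-centred; its seat was checked by measurement only); I viewed 16 pictures, over the limit of 14.

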